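Stow the fittings cases and the runner in the sloped tray

ROBOT

A 6-joint arm with a two-finger parallel gripper is mounted at the origin on the work surface. World frame = base frame: x ahead of the robot, y to its left, z up, the work surface at z = 0. Lengths are in mm, angles in rad, forces in N, time in s.
With the tool pointing down it reaches from about 350 to 875 mm from the base axis. Payload 4.2 kg.
Tool frame: the origin (TCP) lies midway between the tips of the shut fingers; the grasp point (between the pads) lies 19 mm behind it (arm.grip_point_offset is the distance from the TCP to the grasp point, in mm); z points along the fingers, x is the direction in which the jaws open and shut, and the axes are right-handed (so a half turn about z gives the same grasp; the last joint's range is limited). The gripper opens to 85 mm and grips with 20 to 120 N. Pads are 22 mm wide; open, the fingers measure 114 mm over their backs; the gripper's body (76 mm by 85 mm) begins 54 mm behind the grasp point. The pads swing forward as they close: fully open they stand 13 mm farther back than shut.
Start: joints at [-1.057, 0.385, 0.008, 0, -1.194, -0.259], TCP at [157.549, -604.795, 209.812] pointing down, gripper open.
Joint ranges: [-3.14, 3.14], [-1.21, 2.06], [-1.07, 1.41], [-3.16, 2.05], [-2.99, -0.16], [-3.1, 3.1]. Speed limits (rad/s): [2.79, 2.79, 3.14, 3.14, 3.14, 3.14].

INTERFACE

Orientations are given as a unit quaternion [x, y, z, w].
In Python, from bench import arm gives the robot as it stands.
- The arm moves only by the tool move_arm, never from a script. Its argument "targets" is a list of rows, each a list of 7 numbers: the shift along the tool's x, y, z in cm, then the turn, a rotation vector about the tool's x, y, z in degrees, then the closure in counts, from 0 (fully open) to 255 (shut). In form: [[x, y, z, wx, wy, wz, grip], ...]. A call has 1 to 20 rows; each row is the pose to reach, as a shift and turn from the pose commanded when the call began, along the tool's axes at that moment; what a row does not reach only later rows make up. A row lasts 1/8 s, in which the tool goes at most 62.5 mm and 10.7 degrees, less where a joint would pass 70% of its speed; a pose out of reach is approached as far as the arm can. A call with a gripper value outside its range is refused whole. The fingers move at their own pace and stop on an object; the grip force is fixed at half the most. Time passes only in rows, so rows that repeat a pose let the fingers close. It gives the time, the measured TCP pose, the force and the opening at its end, in the units of the state.
- arm.read_state(): the state, without advancing time (a new reading comes with each control period).
- arm.get_image(name): name is "side" or "top" or "wrist"; returns (picture, depth): 400x640x3 uint8, blue, green, red; 400x640 float32, mm along the optical axis (not along the pixel's ray), 0 where there is no reading.
- arm.camera_params(name): a dict with "mtx" (3x3 intrinsics, pixels), "world_to_cam" (4x4, takes a point from world to camera coordinates); the wrist camera has in their place "mount" (4x4, takes a point from camera to tool coordinates, whose origin is the TCP and whose axes are the tool frame's). Camera axes: x right, y down, z forward; pixel columns grow to the right and rows downward; lengths in mm; the calibration is good to about 2 mm. A picture is of the moment at which its call begins: read the wrist's pose just before it. camera_params takes no time and is no camera call.
- arm.job_done(): hands the job in, once; it reports no verdict.
Trained networks look in the newest picture that a camera, given by its name, has taken for a name from the list of things; names that differ only in an ending like _2 or _b are one class to them, and where a whole thing is asked for, a point or a joint stands for the part that bears it (a point fixed in the world has none). Each returns a list of dicts, best first, with "score" (0 to 1); they miss things now and then, are a little off and sometimes report something else, mostly with a low value. They report only what shows in the picture. A call takes as long as a camera call.
- arm.search_frame(thing, camera): "bbox" ([left, top, right, bottom] in pixels, round what is visible of it).
- arm.tip_of(thing, camera): "uv" ([column, row] in pixels: a listed point, or the origin of a listed thing).
The state is a dict: "clock": time; "joints": joint angles; "joint_vel": joint speeds; "joint_efforts": joint torques, N m; "position": TCP position; "ee_rot": TCP orientation; "contact_force": force on the tool from outside, world axes, zero at the start; "wrist_torque": the same for the moment, N m; "gripper_width": finger opening in mm.
Only numpy, scipy, OpenCV 4.12 (cv2) and the standard library are available. Lean on these libraries where they do the work, as an engineer would, in place of code of your own. Each camera call takes 0.05 s, during which the arm holds its last target.

TASK

Clear the desk into the sloped tray: slide the white drawer runner down the narrow lane and one green case down each wide lane, label to the front (the open, upper end), until each rests against the back stop. Stack all the orange cases on top of the green ones, facing the same way and sitting flat with the notch locked over the key of the case below, as many high as you need. Leave the bowl, jar, pry bar, level and screwdriver where they are.

Things in the scene. Friction and masses are not known exactly. Their poses are not given: they have to be found in the camera images.
- rack: fixed sloped tray, white enamelled steel, 316 mm wide (y); deck 228 mm long, down 12 degrees from its open front (-x, 65 mm high) to a blue back stop 34 mm tall at the low rear (deck 18 mm high). Smooth enamel (friction about 0.25): a thing let go may glide or stick and need pushing home. Ridges 10 mm high make three lanes for cases (86 mm apart) and a narrow one for a runner. Origin on the desk under its middle; x level to the rear, z up
- lane1 (a point): left (+y) case lane of the tray: point on the deck at the foot of the back stop, mid-lane. Its x points down the slope (into the stop), z square up out of the deck (tilted 12 degrees to the rear); lane 68 mm wide
- lane2 (a point): middle case lane of the tray: point on the deck at the foot of the back stop, mid-lane. Its x points down the slope (into the stop), z square up out of the deck (tilted 12 degrees to the rear); lane 68 mm wide
- lane3 (a point): right (-y) case lane of the tray: point on the deck at the foot of the back stop, mid-lane. Its x points down the slope (into the stop), z square up out of the deck (tilted 12 degrees to the rear); lane 68 mm wide
- lane4 (a point): runner lane of the tray, the narrow one at the -y edge, 46 mm wide: point on the deck at the foot of the back stop, mid-lane; axes as for lane1
- green1_c (a point): green, heavy (0.32 kg) case, box 84 long (x) x 52 wide (y) x 42 mm high. On the lid a key 24 x 20 x 6 mm high (off-white), its middle 20 mm behind (+x of) the case's middle. Underside: notch 25 wide x 8 mm deep, open at the rear end, running in 37 mm; it takes the key of the case below. Front (-x) end: white label. Point: the case's centre, 21 mm up; x to the rear, z up through the lid
- green1_label (a point): middle of the front (label) end of green1, 42 mm from its centre along its -x, 21 mm up. Rightly stacked cases, green or orange, face one way and lie flat on each other, centres 42 mm apart along their z; key and notch leave 2.5 mm free each side and 3 mm lengthways
- green2_c (a point): green, heavy (0.32 kg) case, box 84 long (x) x 52 wide (y) x 42 mm high. On the lid a key 24 x 20 x 6 mm high (off-white), its middle 20 mm behind (+x of) the case's middle. Underside: notch 25 wide x 8 mm deep, open at the rear end, running in 37 mm; it takes the key of the case below. Front (-x) end: white label. Point: the case's centre, 21 mm up; x to the rear, z up through the lid
- green2_label (a point): middle of the front (label) end of green2, 42 mm from its centre along its -x, 21 mm up. Rightly stacked cases, green or orange, face one way and lie flat on each other, centres 42 mm apart along their z; key and notch leave 2.5 mm free each side and 3 mm lengthways
- green3_c (a point): green, heavy (0.32 kg) case, box 84 long (x) x 52 wide (y) x 42 mm high. On the lid a key 24 x 20 x 6 mm high (off-white), its middle 20 mm behind (+x of) the case's middle. Underside: notch 25 wide x 8 mm deep, open at the rear end, running in 37 mm; it takes the key of the case below. Front (-x) end: white label. Point: the case's centre, 21 mm up; x to the rear, z up through the lid
- green3_label (a point): middle of the front (label) end of green3, 42 mm from its centre along its -x, 21 mm up. Rightly stacked cases, green or orange, face one way and lie flat on each other, centres 42 mm apart along their z; key and notch leave 2.5 mm free each side and 3 mm lengthways
- orange1_c (a point): orange (0.18 kg, may be absent) case, box 84 long (x) x 52 wide (y) x 42 mm high. On the lid a key 24 x 20 x 6 mm high (off-white), its middle 20 mm behind (+x of) the case's middle. Underside: notch 25 wide x 8 mm deep, open at the rear end, running in 37 mm; it takes the key of the case below. Front (-x) end: white label. Point: the case's centre, 21 mm up; x to the rear, z up through the lid
- orange2_c (a point): orange (0.18 kg, may be absent) case, box 84 long (x) x 52 wide (y) x 42 mm high. On the lid a key 24 x 20 x 6 mm high (off-white), its middle 20 mm behind (+x of) the case's middle. Underside: notch 25 wide x 8 mm deep, open at the rear end, running in 37 mm; it takes the key of the case below. Front (-x) end: white label. Point: the case's centre, 21 mm up; x to the rear, z up through the lid
- orange3_c (a point): orange (0.18 kg, may be absent) case, box 84 long (x) x 52 wide (y) x 42 mm high. On the lid a key 24 x 20 x 6 mm high (off-white), its middle 20 mm behind (+x of) the case's middle. Underside: notch 25 wide x 8 mm deep, open at the rear end, running in 37 mm; it takes the key of the case below. Front (-x) end: white label. Point: the case's centre, 21 mm up; x to the rear, z up through the lid
- orange4_c (a point): orange (0.18 kg, may be absent) case, box 84 long (x) x 52 wide (y) x 42 mm high. On the lid a key 24 x 20 x 6 mm high (off-white), its middle 20 mm behind (+x of) the case's middle. Underside: notch 25 wide x 8 mm deep, open at the rear end, running in 37 mm; it takes the key of the case below. Front (-x) end: white label. Point: the case's centre, 21 mm up; x to the rear, z up through the lid
- runner_c (a point): white plastic drawer runner, inverted-T bar 180 mm long (x): base flange 38 mm wide (y) x 6 mm thick, upright rib 12 mm wide along its middle, 32 mm high over all, 0.12 kg; both ends alike. Point given: its centre, 16 mm above its underside
- bowl: bystander: white ceramic bowl of silver cam fittings, 100 mm across, 50 mm high; origin under its middle
- jar: bystander: yellow plastic screw-top jar, 74 mm across, 95 mm high; origin under its middle
- pry_bar: bystander: flat steel pry bar lying along its x, about 300 mm long, 25 mm high at its bent end; origin under its middle
- level: bystander: compact blue spirit level standing on edge, 200 mm long (x) x 24 x 50 mm high; origin under its middle
- screwdriver: bystander: screwdriver lying along its x, 190 mm long

How it is judged (in metres and radians):
At the end, for the whole second after the job is handed in: Each green case flat in its own wide lane, label up-slope, rear within 5 mm of the stop; runner flat in the narrow lane, end within 5 mm of the stop; each orange case in the tray flat on another case, same way round, within 7 mm lengthways, 5 mm sideways and 10 degrees of it; all let go (((x of green1_c in the frame of lane1 between -0.047 and -0.038 m and y of green1_c in the frame of lane1 between -0.013 and 0.013 m and z of green1_c in the frame of lane1 between 0.017 and 0.025 m and angle between the z axis of green1_c and the z axis of lane1, either way round below 0.06 rad and angle between the x axis of green1_c and the x axis of lane1, either way round below 0.2 rad and x of green1_label in the frame of lane1 below -0.07 m) or (x of green1_c in the frame of lane2 between -0.047 and -0.038 m and y of green1_c in the frame of lane2 between -0.013 and 0.013 m and z of green1_c in the frame of lane2 between 0.017 and 0.025 m and angle between the z axis of green1_c and the z axis of lane2, either way round below 0.06 rad and angle between the x axis of green1_c and the x axis of lane2, either way round below 0.2 rad and x of green1_label in the frame of lane2 below -0.07 m) or (x of green1_c in the frame of lane3 between -0.047 and -0.038 m and y of green1_c in the frame of lane3 between -0.013 and 0.013 m and z of green1_c in the frame of lane3 between 0.017 and 0.025 m and angle between the z axis of green1_c and the z axis of lane3, either way round below 0.06 rad and angle between the x axis of green1_c and the x axis of lane3, either way round below 0.2 rad and x of green1_label in the frame of lane3 below -0.07 m)) and ((x of green2_c in the frame of lane1 between -0.047 and -0.038 m and y of green2_c in the frame of lane1 between -0.013 and 0.013 m and z of green2_c in the frame of lane1 between 0.017 and 0.025 m and angle between the z axis of green2_c and the z axis of lane1, either way round below 0.06 rad and angle between the x axis of green2_c and the x axis of lane1, either way round below 0.2 rad and x of green2_label in the frame of lane1 below -0.07 m) or (x of green2_c in the frame of lane2 between -0.047 and -0.038 m and y of green2_c in the frame of lane2 between -0.013 and 0.013 m and z of green2_c in the frame of lane2 between 0.017 and 0.025 m and angle between the z axis of green2_c and the z axis of lane2, either way round below 0.06 rad and angle between the x axis of green2_c and the x axis of lane2, either way round below 0.2 rad and x of green2_label in the frame of lane2 below -0.07 m) or (x of green2_c in the frame of lane3 between -0.047 and -0.038 m and y of green2_c in the frame of lane3 between -0.013 and 0.013 m and z of green2_c in the frame of lane3 between 0.017 and 0.025 m and angle between the z axis of green2_c and the z axis of lane3, either way round below 0.06 rad and angle between the x axis of green2_c and the x axis of lane3, either way round below 0.2 rad and x of green2_label in the frame of lane3 below -0.07 m)) and ((x of green3_c in the frame of lane1 between -0.047 and -0.038 m and y of green3_c in the frame of lane1 between -0.013 and 0.013 m and z of green3_c in the frame of lane1 between 0.017 and 0.025 m and angle between the z axis of green3_c and the z axis of lane1, either way round below 0.06 rad and angle between the x axis of green3_c and the x axis of lane1, either way round below 0.2 rad and x of green3_label in the frame of lane1 below -0.07 m) or (x of green3_c in the frame of lane2 between -0.047 and -0.038 m and y of green3_c in the frame of lane2 between -0.013 and 0.013 m and z of green3_c in the frame of lane2 between 0.017 and 0.025 m and angle between the z axis of green3_c and the z axis of lane2, either way round below 0.06 rad and angle between the x axis of green3_c and the x axis of lane2, either way round below 0.2 rad and x of green3_label in the frame of lane2 below -0.07 m) or (x of green3_c in the frame of lane3 between -0.047 and -0.038 m and y of green3_c in the frame of lane3 between -0.013 and 0.013 m and z of green3_c in the frame of lane3 between 0.017 and 0.025 m and angle between the z axis of green3_c and the z axis of lane3, either way round below 0.06 rad and angle between the x axis of green3_c and the x axis of lane3, either way round below 0.2 rad and x of green3_label in the frame of lane3 below -0.07 m)) and x of orange1_c in the frame of lane2 between -0.075 and -0.012 m and y of orange1_c in the frame of lane2 between -0.11 and 0.11 m and z of each of orange1_c, orange2_c, orange3_c, orange4_c in the frame of lane2 above 0.055 m and ((x of orange1_c in the frame of green1_c between -0.007 and 0.007 m and y of orange1_c in the frame of green1_c between -0.005 and 0.005 m and z of orange1_c in the frame of green1_c between 0.039 and 0.045 m and angle between the z axis of orange1_c and the z axis of green1_c, either way round below 0.06 rad and angle between the x axis of orange1_c and the x axis of green1_c, either way round below 0.17 rad) or (x of orange1_c in the frame of green2_c between -0.007 and 0.007 m and y of orange1_c in the frame of green2_c between -0.005 and 0.005 m and z of orange1_c in the frame of green2_c between 0.039 and 0.045 m and angle between the z axis of orange1_c and the z axis of green2_c, either way round below 0.06 rad and angle between the x axis of orange1_c and the x axis of green2_c, either way round below 0.17 rad) or (x of orange1_c in the frame of green3_c between -0.007 and 0.007 m and y of orange1_c in the frame of green3_c between -0.005 and 0.005 m and z of orange1_c in the frame of green3_c between 0.039 and 0.045 m and angle between the z axis of orange1_c and the z axis of green3_c, either way round below 0.06 rad and angle between the x axis of orange1_c and the x axis of green3_c, either way round below 0.17 rad) or (x of orange1_c in the frame of orange2_c between -0.007 and 0.007 m and y of orange1_c in the frame of orange2_c between -0.005 and 0.005 m and z of orange1_c in the frame of orange2_c between 0.039 and 0.045 m and angle between the z axis of orange1_c and the z axis of orange2_c, either way round below 0.06 rad and angle between the x axis of orange1_c and the x axis of orange2_c, either way round below 0.17 rad) or (x of orange1_c in the frame of orange3_c between -0.007 and 0.007 m and y of orange1_c in the frame of orange3_c between -0.005 and 0.005 m and z of orange1_c in the frame of orange3_c between 0.039 and 0.045 m and angle between the z axis of orange1_c and the z axis of orange3_c, either way round below 0.06 rad and angle between the x axis of orange1_c and the x axis of orange3_c, either way round below 0.17 rad) or (x of orange1_c in the frame of orange4_c between -0.007 and 0.007 m and y of orange1_c in the frame of orange4_c between -0.005 and 0.005 m and z of orange1_c in the frame of orange4_c between 0.039 and 0.045 m and angle between the z axis of orange1_c and the z axis of orange4_c, either way round below 0.06 rad and angle between the x axis of orange1_c and the x axis of orange4_c, either way round below 0.17 rad)) and x of orange2_c in the frame of lane2 between -0.075 and -0.012 m and y of orange2_c in the frame of lane2 between -0.11 and 0.11 m and ((x of orange2_c in the frame of green1_c between -0.007 and 0.007 m and y of orange2_c in the frame of green1_c between -0.005 and 0.005 m and z of orange2_c in the frame of green1_c between 0.039 and 0.045 m and angle between the z axis of orange2_c and the z axis of green1_c, either way round below 0.06 rad and angle between the x axis of orange2_c and the x axis of green1_c, either way round below 0.17 rad) or (x of orange2_c in the frame of green2_c between -0.007 and 0.007 m and y of orange2_c in the frame of green2_c between -0.005 and 0.005 m and z of orange2_c in the frame of green2_c between 0.039 and 0.045 m and angle between the z axis of orange2_c and the z axis of green2_c, either way round below 0.06 rad and angle between the x axis of orange2_c and the x axis of green2_c, either way round below 0.17 rad) or (x of orange2_c in the frame of green3_c between -0.007 and 0.007 m and y of orange2_c in the frame of green3_c between -0.005 and 0.005 m and z of orange2_c in the frame of green3_c between 0.039 and 0.045 m and angle between the z axis of orange2_c and the z axis of green3_c, either way round below 0.06 rad and angle between the x axis of orange2_c and the x axis of green3_c, either way round below 0.17 rad) or (x of orange2_c in the frame of orange1_c between -0.007 and 0.007 m and y of orange2_c in the frame of orange1_c between -0.005 and 0.005 m and z of orange2_c in the frame of orange1_c between 0.039 and 0.045 m and angle between the z axis of orange2_c and the z axis of orange1_c, either way round below 0.06 rad and angle between the x axis of orange2_c and the x axis of orange1_c, either way round below 0.17 rad) or (x of orange2_c in the frame of orange3_c between -0.007 and 0.007 m and y of orange2_c in the frame of orange3_c between -0.005 and 0.005 m and z of orange2_c in the frame of orange3_c between 0.039 and 0.045 m and angle between the z axis of orange2_c and the z axis of orange3_c, either way round below 0.06 rad and angle between the x axis of orange2_c and the x axis of orange3_c, either way round below 0.17 rad) or (x of orange2_c in the frame of orange4_c between -0.007 and 0.007 m and y of orange2_c in the frame of orange4_c between -0.005 and 0.005 m and z of orange2_c in the frame of orange4_c between 0.039 and 0.045 m and angle between the z axis of orange2_c and the z axis of orange4_c, either way round below 0.06 rad and angle between the x axis of orange2_c and the x axis of orange4_c, either way round below 0.17 rad)) and x of orange3_c in the frame of lane2 between -0.075 and -0.012 m and y of orange3_c in the frame of lane2 between -0.11 and 0.11 m and ((x of orange3_c in the frame of green1_c between -0.007 and 0.007 m and y of orange3_c in the frame of green1_c between -0.005 and 0.005 m and z of orange3_c in the frame of green1_c between 0.039 and 0.045 m and angle between the z axis of orange3_c and the z axis of green1_c, either way round below 0.06 rad and angle between the x axis of orange3_c and the x axis of green1_c, either way round below 0.17 rad) or (x of orange3_c in the frame of green2_c between -0.007 and 0.007 m and y of orange3_c in the frame of green2_c between -0.005 and 0.005 m and z of orange3_c in the frame of green2_c between 0.039 and 0.045 m and angle between the z axis of orange3_c and the z axis of green2_c, either way round below 0.06 rad and angle between the x axis of orange3_c and the x axis of green2_c, either way round below 0.17 rad) or (x of orange3_c in the frame of green3_c between -0.007 and 0.007 m and y of orange3_c in the frame of green3_c between -0.005 and 0.005 m and z of orange3_c in the frame of green3_c between 0.039 and 0.045 m and angle between the z axis of orange3_c and the z axis of green3_c, either way round below 0.06 rad and angle between the x axis of orange3_c and the x axis of green3_c, either way round below 0.17 rad) or (x of orange3_c in the frame of orange1_c between -0.007 and 0.007 m and y of orange3_c in the frame of orange1_c between -0.005 and 0.005 m and z of orange3_c in the frame of orange1_c between 0.039 and 0.045 m and angle between the z axis of orange3_c and the z axis of orange1_c, either way round below 0.06 rad and angle between the x axis of orange3_c and the x axis of orange1_c, either way round below 0.17 rad) or (x of orange3_c in the frame of orange2_c between -0.007 and 0.007 m and y of orange3_c in the frame of orange2_c between -0.005 and 0.005 m and z of orange3_c in the frame of orange2_c between 0.039 and 0.045 m and angle between the z axis of orange3_c and the z axis of orange2_c, either way round below 0.06 rad and angle between the x axis of orange3_c and the x axis of orange2_c, either way round below 0.17 rad) or (x of orange3_c in the frame of orange4_c between -0.007 and 0.007 m and y of orange3_c in the frame of orange4_c between -0.005 and 0.005 m and z of orange3_c in the frame of orange4_c between 0.039 and 0.045 m and angle between the z axis of orange3_c and the z axis of orange4_c, either way round below 0.06 rad and angle between the x axis of orange3_c and the x axis of orange4_c, either way round below 0.17 rad)) and x of orange4_c in the frame of lane2 between -0.075 and -0.012 m and y of orange4_c in the frame of lane2 between -0.11 and 0.11 m and ((x of orange4_c in the frame of green1_c between -0.007 and 0.007 m and y of orange4_c in the frame of green1_c between -0.005 and 0.005 m and z of orange4_c in the frame of green1_c between 0.039 and 0.045 m and angle between the z axis of orange4_c and the z axis of green1_c, either way round below 0.06 rad and angle between the x axis of orange4_c and the x axis of green1_c, either way round below 0.17 rad) or (x of orange4_c in the frame of green2_c between -0.007 and 0.007 m and y of orange4_c in the frame of green2_c between -0.005 and 0.005 m and z of orange4_c in the frame of green2_c between 0.039 and 0.045 m and angle between the z axis of orange4_c and the z axis of green2_c, either way round below 0.06 rad and angle between the x axis of orange4_c and the x axis of green2_c, either way round below 0.17 rad) or (x of orange4_c in the frame of green3_c between -0.007 and 0.007 m and y of orange4_c in the frame of green3_c between -0.005 and 0.005 m and z of orange4_c in the frame of green3_c between 0.039 and 0.045 m and angle between the z axis of orange4_c and the z axis of green3_c, either way round below 0.06 rad and angle between the x axis of orange4_c and the x axis of green3_c, either way round below 0.17 rad) or (x of orange4_c in the frame of orange1_c between -0.007 and 0.007 m and y of orange4_c in the frame of orange1_c between -0.005 and 0.005 m and z of orange4_c in the frame of orange1_c between 0.039 and 0.045 m and angle between the z axis of orange4_c and the z axis of orange1_c, either way round below 0.06 rad and angle between the x axis of orange4_c and the x axis of orange1_c, either way round below 0.17 rad) or (x of orange4_c in the frame of orange2_c between -0.007 and 0.007 m and y of orange4_c in the frame of orange2_c between -0.005 and 0.005 m and z of orange4_c in the frame of orange2_c between 0.039 and 0.045 m and angle between the z axis of orange4_c and the z axis of orange2_c, either way round below 0.06 rad and angle between the x axis of orange4_c and the x axis of orange2_c, either way round below 0.17 rad) or (x of orange4_c in the frame of orange3_c between -0.007 and 0.007 m and y of orange4_c in the frame of orange3_c between -0.005 and 0.005 m and z of orange4_c in the frame of orange3_c between 0.039 and 0.045 m and angle between the z axis of orange4_c and the z axis of orange3_c, either way round below 0.06 rad and angle between the x axis of orange4_c and the x axis of orange3_c, either way round below 0.17 rad)) and x of runner_c in the frame of lane4 between -0.095 and -0.086 m and y of runner_c in the frame of lane4 between -0.008 and 0.008 m and z of runner_c in the frame of lane4 between 0.012 and 0.02 m and angle between the z axis of runner_c and the z axis of lane4, either way round below 0.06 rad); the robot touches nothing.
It fails at once if the bowl is moved by more than 40 mm (distance of bowl from where it was at the start of the episode above 0.04 m).
It fails at once if the jar is moved by more than 40 mm (distance of jar from where it was at the start of the episode above 0.04 m).
It fails at once if the pry bar is moved by more than 40 mm (distance of pry_bar from where it was at the start of the episode above 0.04 m).
It fails at once if the level is moved by more than 40 mm (distance of level from where it was at the start of the episode above 0.04 m).
It fails at once if the screwdriver is moved by more than 40 mm (distance of screwdriver from where it was at the start of the episode above 0.04 m).
Of orange1, orange2, orange3, orange4 only 2 to 4 are there at a start; the rules pass over those that are not, and their reading is None.
At some moment in a run one of green1, green2, green3, orange1, orange2, orange3, orange4 may be knocked a few centimetres aside while the robot is not near it.
Once in a run the grip may slacken for a moment while it holds something.
It also fails if it takes over 210 s, if anything falls off the work surface, if the arm or the gripper's body presses on something with over 40 N, if the wrist force passes 120 N, or if a joint passes its speed limit or range.

## Working session

There is one attempt and no reset: what is moved stays moved. The work goes in short steps, Python scripts to look and compute and a tool call to move; the robot and the scene stay as the last step left them, time stands still between calls to the robot, and variables do not carry over. Pictures are saved under pics/ and viewed, and the job is handed in when it is done.

Besides the shell and the picture viewer there is one more tool, called after "Call:" as name(argument=value, ...) on one line, values as JSON. move_arm: Moves the arm, as the interface text tells. Its arguments: {"type":"object","properties":{"targets":{"type":"array","items":{"type":"array","items":{"type":"number"}}}},"required":["targets"]}

```bash
ls; mkdir -p pics; python3 - <<'E'
from bench import arm
import cv2
print(arm.read_state())
for n in ["top","side","wrist"]:
    p,d=arm.get_image(n); cv2.imwrite(f"pics/{n}0.png",p); print(n,arm.camera_params(n))
E
```

```text
pics
{'clock': 0.0, 'joints': array([-1.05738735e+00,  3.85540489e-01,  6.59734388e-03, -4.98464235e-04,
       -1.19399351e+00, -2.58623639e-01]), 'joint_vel': array([ 1.06187517e-03, -2.23366310e-04,  1.39173150e-03, -4.76702778e-05,
       -1.00904326e-03, -2.61944205e-05]), 'joint_efforts': array([ 4.41850170e-04, -3.92289054e+01,  1.88400435e+01,  4.18598503e+00,
       -4.63042918e-03, -9.10899132e-06]), 'position': array([ 157.3887145 , -604.19363599,  208.72026796]), 'ee_rot': array([ 6.11612373e-01,  7.91156815e-01,  6.29551609e-04, -8.95869033e-04]), 'contact_force': array([ 0.23818268,  0.62146869, -0.04203858]), 'wrist_torque': array([ 0.00136578,  0.01335223, -0.01776334]), 'gripper_width': 85.49210843558018}
top {'mtx': array([[503.88168475,   0.        , 321.57143458],
       [  0.        , 503.88168475, 197.72762942],
       [  0.        ,   0.        ,   1.        ]]), 'world_to_cam': array([[-3.71825708e-02, -9.99301227e-01,  3.80970121e-03,
         9.44238822e+00],
       [-9.77478038e-01,  3.55775256e-02, -2.08016647e-01,
         5.89467015e+02],
       [ 2.0773
[... 502 characters left out ...]
08e+02],
       [ 9.27368838e-02, -6.09701632e-01, -7.87187265e-01,
         1.46274437e+03],
       [ 0.00000000e+00,  0.00000000e+00,  0.00000000e+00,
         1.00000000e+00]])}
wrist {'mtx': array([[348.49625926,   0.        , 318.34132956],
       [  0.        , 348.49625926, 200.81348319],
       [  0.        ,   0.        ,   1.        ]]), 'mount': array([[ 9.99999708e-01,  4.69053762e-05,  7.63410378e-04,
         8.42330939e-01],
       [-2.67698659e-04,  9.56450232e-01,  2.91895328e-01,
        -7.44737400e+01],
       [-7.16472572e-04, -2.91895447e-01,  9.56449965e-01,
        -1.64666261e+02],
       [ 0.00000000e+00,  0.00000000e+00,  0.00000000e+00,
         1.00000000e+00]])}
```

View pics/top0.png

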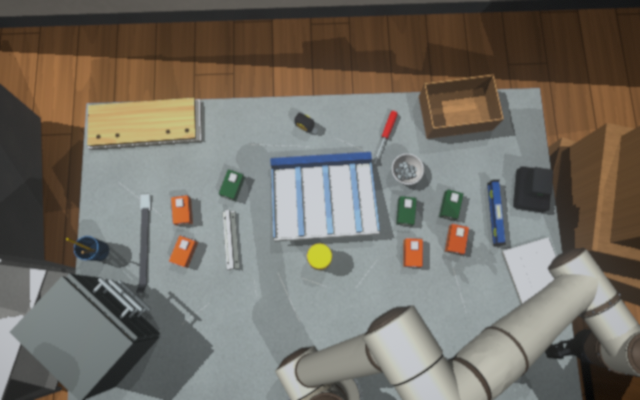

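View pics/side0.png

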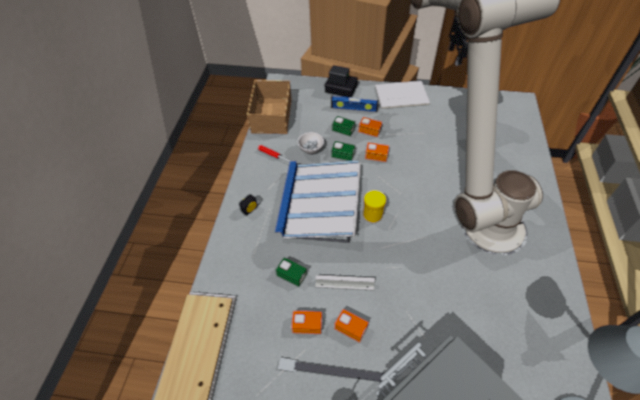

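```bash
cat > h.py <<'E'
from bench import arm
import cv2, numpy as np
from scipy.spatial.transform import Rotation as R
def tool():
    s=arm.read_state(); T=np.eye(4); T[:3,:3]=R.from_quat(s['ee_rot']).as_matrix(); T[:3,3]=s['position']; return T
def cam(name):
    """returns img,depth,K,cam_to_world"""
    T=tool(); p,d=arm.get_image(name); c=arm.camera_params(name)
    C=T@c['mount'] if name=='wrist' else np.linalg.inv(c['world_to_cam'])
    return p,d,c['mtx'],C
def onplane(uv,K,C,n=(0,0,1),p0=(0,0,42)):
    uv=np.asarray(uv,float).reshape(-1,2)
    r=np.c_[uv,np.ones(len(uv))]@np.linalg.inv(K).T@C[:3,:3].T
    n=np.array(n,float);p0=np.array(p0,float)
    t=((p0-C[:3,3])@n)/(r@n)
    return C[:3,3]+r*t[:,None]
def depthpts(d,K,C,mask=None):
    v,u=np.nonzero((d>0) if mask is None else (mask>0)&(d>0))
    z=d[v,u]; P=np.c_[u,v,np.ones(len(u))]@np.linalg.inv(K).T*z[:,None]
    return P@C[:3,:3].T+C[:3,3],u,v
def proj(P,K,C):
    W=np.linalg.inv(C);q=(np.asarray(P,float).reshape(-1,3)@W[:3,:3].T+W[:3,3])@K.T
    return q[:,:2]/q[:,2:]
def mask(p,col):
    h=cv2.cvtColor(p,cv2.COLOR_BGR2HSV)
    if col=='o': return cv2.inRange(h,(4,150,90),(16,255,255))
    if col=='g': return cv2.inRange(h,(60,110,20),(90,255,160))
    if col=='b': return cv2.inRange(h,(100,100,40),(125,255,255))
E
python3 - <<'E'
from h import *
p,d,K,C=cam('top')
for col in 'og':
    m=cv2.morphologyEx(mask(p,col),cv2.MORPH_CLOSE,np.ones((9,9)))
    n,l,st,_=cv2.connectedComponentsWithStats(m)
    for i in range(1,n):
        if st[i,4]<100: continue
        P,u,v=depthpts(d,K,C,(l==i)*255)
        top=P[P[:,2]>34]
        print(col,st[i],'lid mean',top.mean(0).round(),'rect',cv2.minAreaRect(top[:,:2].astype(np.float32)))
for t in ['runner_c','rack','lane1','lane2','lane3','lane4','jar','bowl','level','screwdriver','pry_bar']:
    r=arm.tip_of(t,'top')[:2]; print(t,[(np.round(x['uv']),round(x['score'],2),onplane(x['uv'],K,C,p0=(0,0,16))[0].round()) for x in r])
b=cv2.resize(p[80:300,70:560],None,fx=1.6,fy=1.6,interpolation=cv2.INTER_CUBIC); cv2.imwrite('pics/crop1.png',b)
P,u,v=depthpts(d,K,C,mask(p,'b')); k=(np.abs(P[:,1])<250)&(P[:,2]<80)
print('blue',P[k].min(0),P[k].max(0),len(P[k]))
E
```

```text
o [172 196  18  28 426] lid mean [572. 419.  43.] rect ((573.2879638671875, 419.4719543457031), (80.51970672607422, 51.500057220458984), 5.996468544006348)
o [446 225  22  29 472] lid mean [ 452. -418.   44.] rect ((452.4863586425781, -418.84466552734375), (52.034481048583984, 80.80227661132812), 75.58267974853516)
o [170 237  25  29 447] lid mean [446. 412.  43.] rect ((446.4236755371094, 413.1886901855469), (50.451751708984375, 78.75316619873047), 68.02877044677734)
o [405 239  17  28 455] lid mean [ 416. -281.   44.] rect ((416.384765625, -280.622802734375), (50.74527359008789, 80.75440979003906), 85.57789611816406)
g [221 181  17  14 146] lid mean [635. 272.  43.] rect ((634.9423828125, 271.2865905761719), (40.04561233520508, 44.96270751953125), 67.21826934814453)
g [446 192  15  22 107] lid mean [ 562. -413.   44.] rect ((564.8629150390625, -413.53533935546875), (59.846134185791016, 40.73372268676758), 50.962947845458984)
g [400 198  14  23 160] lid mean [ 536. -267.   43.] rect ((546.8058471679688, -270.59771728515625), (40.646484375, 69.09315490722656), 82.29444885253906)
runn
[... 393 characters left out ...]
]), 0.89, array([ 705., -140.,   16.])), (array([339., 166.]), 0.87, array([700., -71.,  16.]))]
lane4 [(array([360., 164.]), 0.89, array([ 705., -140.,   16.])), (array([339., 166.]), 0.87, array([700., -71.,  16.]))]
jar [(array([322., 260.]), 0.93, array([406.,  -7.,  16.]))]
bowl [(array([406., 175.]), 0.83, array([ 664., -282.,   16.]))]
level [(array([494., 211.]), 0.57, array([ 537., -549.,   16.]))]
screwdriver [(array([383., 137.]), 0.61, array([ 790., -218.,   16.]))]
pry_bar [(array([144., 244.]), 0.71, array([473., 534.,  16.])), (array([408., 251.]), 0.38, array([ 423., -271.,   16.]))]
blue [ 700.13793399 -169.15274008   38.79691761] [733.66018492 140.68642769  64.25580674] 754
```

View pics/crop1.png

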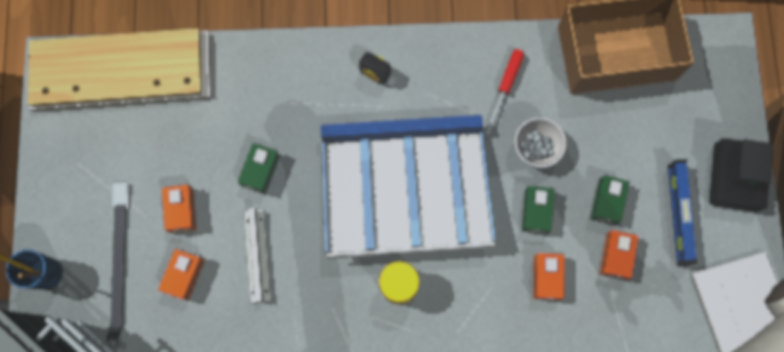

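```bash
cat >> h.py <<'E'
def rackfit(P,yaw0=0.0):
    pass
E
python3 - <<'E'
from h import *
p,d,K,C=cam('top')
P,u,v=depthpts(d,K,C)
h=cv2.cvtColor(p,cv2.COLOR_BGR2HSV)[v,u]
k=(P[:,0]>485)&(P[:,0]<695)&(P[:,1]>-165)&(P[:,1]<140)
Q=P[k];hh=h[k]
w=hh[:,1]<40
A=np.c_[Q[w][:,:2],np.ones(w.sum())]
for _ in range(4):
    c=np.linalg.lstsq(A,Q[w][:,2],rcond=None)[0]; r=Q[w][:,2]-A@c; 
    idx=np.nonzero(w)[0][np.abs(r)<4]; w=np.zeros(len(Q),bool);w[idx]=1;A=np.c_[Q[w][:,:2],np.ones(w.sum())]
n=np.r_[-c[:2],1];n/=np.linalg.norm(n);print('plane',c,'tilt',np.degrees(np.arccos(n[2])),'downslope az',np.degrees(np.arctan2(n[1],n[0])),'res',r.std())
res=Q[:,2]-np.c_[Q[:,:2],np.ones(len(Q))]@c
rid=np.abs(res-10)<3
print('ridge',rid.sum())
# ridge clusters by y
b=rid&(hh[:,0]>95)&(hh[:,0]<125)&(hh[:,1]>60)
R_=Q[b]
hist,e=np.histogram(R_[:,1],bins=np.arange(-180,160,10));print(list(zip(e,hist)))
# stop edge top front
s=(mask(p,'b')[v,u]>0)&(P[:,0]>690)&(P[:,0]<745)&(P[:,1]>-165)&(P[:,1]<135)
S=P[s]; print('stop z pct',np.percentile(S[:,2],[5,25,50,75,95]))
t=S[S[:,2]>46]; f=np.polyfit(t[:,1],t[:,0],1); print('stop line x=',f, np.degrees(np.arctan(f[0])), 'xrange of top',np.percentile(t[:,0]-np.polyval(f,t[:,1]),[2,50,98]))
E
```

```text
plane [-2.10734716e-01 -7.61421556e-03  1.66826573e+02] tilt 11.907634917343314 downslope az 2.0692970073240144 res 2.075344480327221
ridge 881
[(np.int64(-180), np.int64(0)), (np.int64(-170), np.int64(0)), (np.int64(-160), np.int64(0)), (np.int64(-150), np.int64(0)), (np.int64(-140), np.int64(0)), (np.int64(-130), np.int64(36)), (np.int64(-120), np.int64(136)), (np.int64(-110), np.int64(28)), (np.int64(-100), np.int64(0)), (np.int64(-90), np.int64(0)), (np.int64(-80), np.int64(0)), (np.int64(-70), np.int64(0)), (np.int64(-60), np.int64(0)), (np.int64(-50), np.int64(0)), (np.int64(-40), np.int64(103)), (np.int64(-30), np.int64(107)), (np.int64(-20), np.int64(4)), (np.int64(-10), np.int64(0)), (np.int64(0), np.int64(0)), (np.int64(10), np.int64(0)), (np.int64(20), np.int64(0)), (np.int64(30), np.int64(0)), (np.int64(40), np.int64(29)), (np.int64(50), np.int64(134)), (np.int64(60), np.int64(58)), (np.int64(70), np.int64(0)), (np.int64(80), np.int64(0)), (np.int64(90), np.int64(0)), (np.int64(100), np.int64(0)), (np.int64(110), np.int64(0)), (np.int64(120), np.int64(0)), (np.int64(130), np.int64(66)), (np.int64(140), np.int64(0))]
stop z pct [44.02589664 47.45058661 49.88687596 52.36227592 56.0570981 ]
stop line x= [-3.12573506e-02  7.15268966e+02] -1.7903313569764618 xrange of top [-10.96395193  -0.38033576  12.57769894]
```

```bash
cat >> h.py <<'E'
def RT(yawdeg,tilt=0.0):
    return (R.from_euler('z',yawdeg,degrees=True)*R.from_euler('y',tilt,degrees=True)).as_matrix()@np.array([[0,1,0],[1,0,0],[0,0,-1.]])
def rows(goals):
    """goals: list of (pos,Rmat,grip); prints relative rows with needed count of rows from previous"""
    T=tool(); prev=T[:3,3]; pr=T[:3,:3]
    for g in goals:
        pos=np.array(g[0],float); Rm=g[1]
        dl=T[:3,:3].T@(pos-T[:3,3])/10; rv=R.from_matrix(T[:3,:3].T@Rm).as_rotvec(degrees=True)
        nd=np.linalg.norm(pos-prev)/62.5; na=np.degrees(R.from_matrix(pr.T@Rm).magnitude())/10.7
        print([round(float(x),2) for x in dl]+[round(float(x),1) for x in rv]+[g[2]],'n=%.1f'%max(nd,na))
        prev=pos;pr=Rm
E
python3 - <<'E'
from h import *
rows([((500,-15,330),RT(2),0)])
E
```

```text
[48.44, 48.01, -12.02, 0.0, 0.0, 12.6, 0] n=11.1
```

Call:
move_arm(targets=[[48.4,48,-12,0,0,12.6,0],[48.4,48,-12,0,0,12.6,0],[48.4,48,-12,0,0,12.6,0],[48.4,48,-12,0,0,12.6,0],[48.4,48,-12,0,0,12.6,0],[48.4,48,-12,0,0,12.6,0],[48.4,48,-12,0,0,12.6,0],[48.4,48,-12,0,0,12.6,0],[48.4,48,-12,0,0,12.6,0],[48.4,48,-12,0,0,12.6,0],[48.4,48,-12,0,0,12.6,0],[48.4,48,-12,0,0,12.6,0],[48.4,48,-12,0,0,12.6,0],[48.4,48,-12,0,0,12.6,0]])

```text
clock: 2.55
position: [499.4, -16.5, 329.8]
ee_rot: [0.695, 0.719, -0.0, -0.0]
contact_force: [0.2, 0.1, -0.3]
gripper_width: 85.6
```

```bash
python3 - <<'E'
from h import *
s=arm.read_state();print(s['clock'],s['position'],s['joints'])
p,d,K,C=cam('wrist'); cv2.imwrite('pics/w1.png',p); np.savez('w1.npz',p=p,d=d,K=K,C=C)
E
```

```text
2.55 [499.35203297 -16.48023455 329.76061947] [ 2.92592876e-01  1.03134126e-01 -7.21171405e-02  3.45147950e-05
 -1.39592633e+00 -1.82984833e+00]
```

View pics/w1.png

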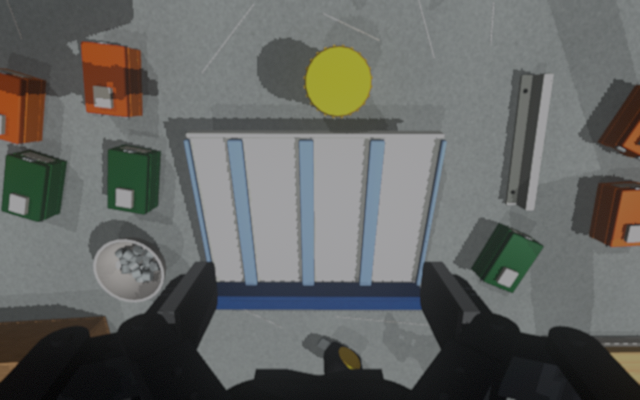

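```bash
python3 - <<'E'
from h import *
z=np.load('w1.npz');p,d,K,C=[z[k] for k in 'pdKC']
P,u,v=depthpts(d,K,C)
h=cv2.cvtColor(p,cv2.COLOR_BGR2HSV)[v,u]
k=(P[:,0]>490)&(P[:,0]<690)&(P[:,1]>-160)&(P[:,1]<130)&(h[:,1]<40)&(P[:,2]<75)
Q=P[k]
for _ in range(5):
    A=np.c_[Q[:,:2],np.ones(len(Q))];c=np.linalg.lstsq(A,Q[:,2],rcond=None)[0];r=Q[:,2]-A@c;Q=Q[np.abs(r)<3]
n=np.r_[-c[:2],1];n/=np.linalg.norm(n);print('plane',c,'tilt',np.degrees(np.arccos(n[2])),'az',np.degrees(np.arctan2(n[1],n[0])),r.std(),len(Q))
# desk height check
for uv in [(230,60),(560,60),(420,100)]:
    q,_,_=depthpts(d,K,C,cv2.circle(np.zeros(d.shape,np.uint8),uv,8,255,-1));print('desk',q.mean(0).round(1))
# ridges: project pixels onto plane shifted 10mm
hh=cv2.cvtColor(p,cv2.COLOR_BGR2HSV)
m=cv2.inRange(hh,(95,50,110),(125,160,255)); m[:, :150]=0;m[:,480:]=0;m[:130]=0;m[285:]=0
nn,l,st,_=cv2.connectedComponentsWithStats(m)
p0=np.array([600,0,c@[600,0,1]])
for i in range(1,nn):
    if st[i,4]<150: continue
    vv,uu=np.nonzero(l==i)
    q=onplane(np.c_[uu,vv],K,C,n,p0+10*n)
    f=np.polyfit(q[:,0],q[:,1],1);rr=q[:,1]-np.polyval(f,q[:,0])
    print('ridge',st[i],'slope',f[0],'y@600',np.polyval(f,600),'x',q[:,0].min(),q[:,0].max(),'halfw',np.percentile(np.abs(rr),97))
# deck/stop boundary: lane columns, brightness along columns
g=cv2.cvtColor(p,cv2.COLOR_BGR2GRAY)
for uc in (275,340,395,222):
    print(uc,[(r_,*p[r_,uc]) for r_ in range(276,312,2)])
E
```

```text
plane [-2.12790875e-01 -5.98330389e-03  1.66773051e+02] tilt 12.017454162307878 az 1.610631824659679 0.7701774898370731 21486
desk [ 385.  -135.8    0.5]
desk [370.3 299.3   0.7]
desk [427.  120.8   0.6]
ridge [184 140  27 122 675] slope 0.031506777966844236 y@600 -170.75778526494878 x 481.7767620591786 660.2388548195707 halfw 3.549895948541705
ridge [ 228  140   29  145 1920] slope 0.030655337111935806 y@600 -112.8789518825802 x 479.59330442214 701.282369583763 halfw 8.565507694544488
ridge [ 299  140   15  145 1804] slope 0.030639344629801894 y@600 -27.84446980828911 x 476.76354894223994 698.3413235131768 halfw 8.070298305046705
ridge [ 360  140   24  145 1820] slope 0.03217243083176129 y@600 57.84270103333145 x 473.8941207447794 695.4010649849281 halfw 8.112943152370606
ridge [417 140  29 145 534] slope 0.033583834214876186 y@600 138.13016684250624 x 471.38904236332553 692.4615936827317 halfw 2.4635115513110293
275 [(276, np.uint8(161), np.uint8(159), np.uint8(160)), (278, np.uint8(161), np.uint8(160), np.uint8(159)), (280, np.uint8(150), np.uint8(149), np.uint8(149)), (282, np.ui
[... 2745 characters left out ...]
53)), (284, np.uint8(61), np.uint8(46), np.uint8(39)), (286, np.uint8(62), np.uint8(47), np.uint8(40)), (288, np.uint8(61), np.uint8(48), np.uint8(40)), (290, np.uint8(61), np.uint8(47), np.uint8(39)), (292, np.uint8(61), np.uint8(46), np.uint8(40)), (294, np.uint8(59), np.uint8(44), np.uint8(37)), (296, np.uint8(91), np.uint8(59), np.uint8(42)), (298, np.uint8(114), np.uint8(71), np.uint8(46)), (300, np.uint8(114), np.uint8(71), np.uint8(46)), (302, np.uint8(116), np.uint8(72), np.uint8(46)), (304, np.uint8(115), np.uint8(72), np.uint8(46)), (306, np.uint8(114), np.uint8(70), np.uint8(44)), (308, np.uint8(112), np.uint8(73), np.uint8(53)), (310, np.uint8(117), np.uint8(113), np.uint8(107))]
```

```bash
python3 - <<'E'
from h import *
z=np.load('w1.npz');p,d,K,C=[z[k] for k in 'pdKC']
c=np.array([-2.12790875e-01,-5.98330389e-03,1.66773051e+02])
n=np.r_[-c[:2],1];n/=np.linalg.norm(n);p0=np.array([600,0,c@[600,0,1]])
print(onplane([(275,281.7),(340,281.6),(395,282),(222,281)],K,C,n,p0))
print('top edge',onplane([(275,296.5),(340,296.5),(395,297)],K,C,n,p0+34*n))
E
```

```text
[[ 702.11779938  -75.2080729    17.81878287]
 [ 698.49858127   24.71125455   17.99107176]
 [ 696.39008404  109.34271318   17.93336499]
 [ 703.52378152 -156.57173371   18.00642621]]
top edge [[706.60829907 -71.22223983  51.60122979]
 [703.37938943  22.93738788  51.72492663]
 [701.59986579 102.72439076  51.62620314]]
```

```bash
cat >> h.py <<'E'
RL=(R.from_euler('z',1.77,degrees=True)*R.from_euler('y',12,degrees=True)).as_matrix()
O2=np.array([698.8,18.1,18.0])
LY={1:86.,2:0.,3:-86.,4:-160.5}
def lane(i,x,y,z): return O2+RL@np.array([x,LY[i]+y,z])
RTL=RL@np.array([[0,1,0],[1,0,0],[0,0,-1.]])
def blob_case(p,d,K,C,col,zl=42,minpx=400,box=None):
    """cases lying on the desk: centre, yaw of the long axis towards key"""
    m=cv2.morphologyEx(mask(p,col),cv2.MORPH_CLOSE,np.ones((25,25)))
    n,l,st,_=cv2.connectedComponentsWithStats(m); out=[]
    for i in range(1,n):
        if st[i,4]<minpx: continue
        Pp,u,v=depthpts(d,K,C,(l==i)*255)
        k=(Pp[:,2]>zl-6)&(Pp[:,2]<zl+11)
        if k.sum()<50: continue
        t=Pp[k]; rect=cv2.minAreaRect(t[:,:2].astype(np.float32))
        bx=cv2.boxPoints(rect); e=[bx[1]-bx[0],bx[2]-bx[1]]; e.sort(key=np.linalg.norm); ax=e[1]/np.linalg.norm(e[1])
        if ax[0]<0: ax=-ax
        # key: unsaturated pixels of the blob high
        hs=cv2.cvtColor(p,cv2.COLOR_BGR2HSV)[v,u]; kk=k&(hs[:,1]<90)&(Pp[:,2]>zl+1)
        c=np.array(rect[0]); kd=(np.median(Pp[kk,:2],0)-c)@ax if kk.sum()>5 else None
        out.append(dict(c=c.round(1),size=np.round([np.linalg.norm(e[1]),np.linalg.norm(e[0])],1),yaw=round(float(np.degrees(np.arctan2(ax[1],ax[0]))),1),key=kd,z=t[:,2].mean().round(1),uv=st[i,:4]))
    return out
E
python3 - <<'E'
from h import *
z=np.load('w1.npz');p,d,K,C=[z[k] for k in 'pdKC']
P,u,v=depthpts(d,K,C)
k=(P[:,2]>24)&(P[:,2]<40)&(P[:,0]>350)&(P[:,0]<580)&(P[:,1]>200)&(P[:,1]<300)
Q=P[k]; print(len(Q),cv2.minAreaRect(Q[:,:2].astype(np.float32)),Q[:,2].mean())
f=np.polyfit(Q[:,0],Q[:,1],1);print(f,np.degrees(np.arctan(f[0])),Q[:,0].min(),Q[:,0].max())
k=(P[:,2]>3)&(P[:,0]>350)&(P[:,0]<590)&(P[:,1]>200)&(P[:,1]<290)
print(np.median(P[k],0), np.percentile(P[k],[1,99],axis=0))
for c in 'og':
    for o in blob_case(p,d,K,C,c): print(c,o)
E
```

```text
1722 ((478.59619140625, 274.8860168457031), (179.65756225585938, 14.19717788696289), 4.5042500495910645) 31.281498631898472
[7.45734597e-02 2.37722931e+02] 4.264850299571105 389.00789655392265 568.4134587847414
[471.50079116 268.40419961  18.10752699] [[390.50610071 249.94532186   3.40566133]
 [566.79056837 284.29801777  34.14662175]]
o {'c': array([ 416. , -280.8]), 'size': array([82.4, 52.6], dtype=float32), 'yaw': -4.6, 'key': np.float64(19.71049075294149), 'z': np.float64(42.8), 'uv': array([81, 42, 61, 74], dtype=int32)}
o {'c': array([ 456.2, -404.9]), 'size': array([82.9, 26.3], dtype=float32), 'yaw': -13.0, 'key': np.float64(19.023792107866726), 'z': np.float64(42.0), 'uv': array([ 0, 74, 45, 69], dtype=int32)}
o {'c': array([572.4, 417.7]), 'size': array([82. , 42.4], dtype=float32), 'yaw': 5.5, 'key': np.float64(20.536168555314017), 'z': np.float64(43.6), 'uv': array([610, 190,  30,  56], dtype=int32)}
g {'c': array([ 545. , -269.2]), 'size': array([80.3, 51. ], dtype=float32), 'yaw': -9.2, 'key': np.float64(19.60469152243193), 'z': np.float64(42.9), 'uv': array([108, 150,  43,  63], dtype=int32)}
g {'c': array([ 559.3, -410.8]), 'size': array([83.4, 53.4], dtype=float32), 'yaw': -17.5, 'key': np.float64(18.698674869046673), 'z': np.float64(42.7), 'uv': array([  0, 158,  61,  63], dtype=int32)}
g {'c': array([646.8, 268.3]), 'size': array([80.6, 49. ], dtype=float32), 'yaw': -21.6, 'key': np.float64(19.807443064296542), 'z': np.float64(43.4), 'uv': array([484, 234,  57,  58], dtype=int32)}
```

```bash
python3 - <<'E'
from h import *
rows([((478.7,273.4,110),RT(4.3),150),((478.7,273.4,10),RT(4.3),150),((478.7,273.4,10),RT(4.3),255),((478.7,273.4,130),RT(4.3),255)])
E
```

```text
[29.05, -1.1, 21.98, -0.0, 0.0, -2.4, 150] n=5.8
[29.05, -1.1, 31.98, -0.0, 0.0, -2.4, 150] n=1.6
[29.05, -1.1, 31.98, -0.0, 0.0, -2.4, 255] n=0.0
[29.05, -1.1, 19.98, -0.0, 0.0, -2.4, 255] n=1.9
```

Call:
move_arm(targets=[[29.05,-1.1,22,0,0,-2.4,120],[29.05,-1.1,22,0,0,-2.4,120],[29.05,-1.1,22,0,0,-2.4,120],[29.05,-1.1,22,0,0,-2.4,120],[29.05,-1.1,22,0,0,-2.4,120],[29.05,-1.1,22,0,0,-2.4,120],[29.05,-1.1,22,0,0,-2.4,120],[29.05,-1.1,22,0,0,-2.4,120],[29.05,-1.1,27,0,0,-2.4,120],[29.05,-1.1,30,0,0,-2.4,120],[29.05,-1.1,30,0,0,-2.4,120]])

```text
clock: 3.98
position: [478.6, 272.3, 29.2]
ee_rot: [0.68, 0.733, -0.002, -0.0]
contact_force: [0.5, 0.3, 0.4]
gripper_width: 45.4
```

```bash
python3 - <<'E'
from h import *
p,d,K,C=cam('wrist'); cv2.imwrite('pics/w2.png',p)
P,u,v=depthpts(d,K,C)
k=(P[:,2]>24)&(P[:,2]<40)&(P[:,0]>350)&(P[:,0]<580)&(P[:,1]>230)&(P[:,1]<310)
Q=P[k];f=np.polyfit(Q[:,0],Q[:,1],1);print(f,np.degrees(np.arctan(f[0])),np.polyval(f,478.7),Q[:,0].min(),Q[:,0].max())
rows([((478.7,273.4,10),RT(4.3),150)])
E
```

```text
[7.53379108e-02 2.39018025e+02] 4.308405408164775 275.08228260424 389.3601096697573 557.2381487094123
[-0.01, -0.1, 2.08, 0.0, -0.0, 0.0, 150] n=0.3
```

View pics/w2.png

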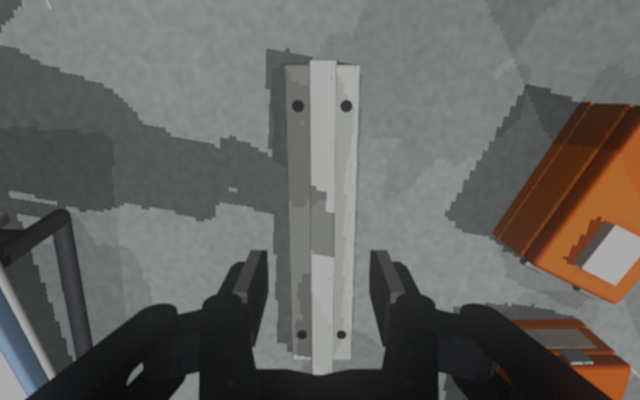

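Call:
move_arm(targets=[[0.1,0,1,0,0,0,120],[0.1,0,1.9,0,0,0,120],[0.1,0,1.9,0,0,0,255],[0.1,0,1.9,0,0,0,255],[0.1,0,1.9,0,0,0,255],[0.1,0,1.9,0,0,0,255],[0.1,0,1.9,0,0,0,255]])

```text
clock: 4.9
position: [478.9, 275.6, 10.9]
ee_rot: [0.679, 0.734, 0.0, 0.0]
contact_force: [0.2, 0.1, 0.3]
gripper_width: -0.3
```

```bash
python3 - <<'E'
from h import *
print(arm.read_state()['gripper_width'])
p,d,K,C=cam('wrist'); cv2.imwrite('pics/w3.png',p)
E
```

```text
-0.34449394512216247
```

View pics/w3.png

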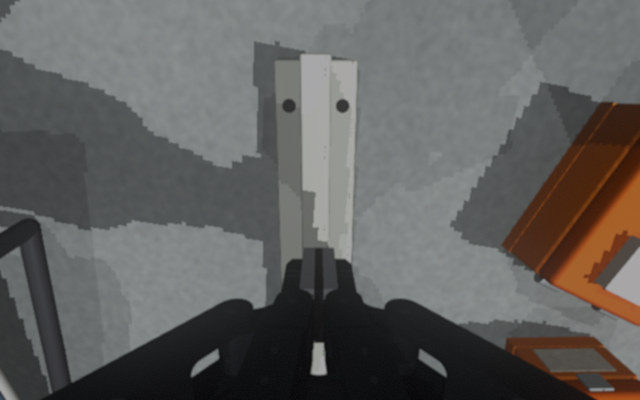

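```bash
python3 - <<'E'
from h import *
p,d,K,C=cam('wrist'); print(tool()[:3,3])
for uv in [(311,252),(328,252),(311,262),(328,262),(315,240),(315,200),(315,100),(318,350),(318,362),(285,200),(348,200),(345,265),(290,260),(410,200)]:
    q=d[uv[1],uv[0]]; P=C[:3,:3]@(np.linalg.inv(K)@[uv[0],uv[1],1]*q)+C[:3,3]; print(uv,q,P.round(1))
c=cv2.resize(p[220:380,220:420],None,fx=4,fy=3.7,interpolation=cv2.INTER_CUBIC);cv2.imwrite('pics/w3c.png',c)
s,ds=arm.get_image('side');cv2.imwrite('pics/s3.png',cv2.resize(s[200:360,220:420],None,fx=4,fy=3.7,interpolation=cv2.INTER_CUBIC))
E
```

```text
[478.87421165 275.51817779  10.86861879]
(311, 252) 146.15689 [467.6 272.5  42. ]
(328, 252) 146.51785 [467.2 279.7  41.7]
(311, 262) 137.36955 [467.6 272.7  51.2]
(328, 262) 137.34111 [467.1 279.4  51.2]
(315, 240) 154.56657 [466.1 274.   32.8]
(315, 200) 149.39404 [447.6 272.6  32.6]
(315, 100) 137.3403 [406.6 269.6  32.6]
(318, 350) 171.95872 [524.6 279.9  32.6]
(318, 362) 175.12749 [532.6 280.5  31.7]
(285, 200) 176.20972 [456.6 257.9   6.9]
(348, 200) 175.63379 [454.  289.6   7.5]
(345, 265) 141.66066 [469.7 286.6  47.7]
(290, 260) 147.45534 [472.1 263.9  41.8]
(410, 200) 181.6334 [453.2 322.4   1.7]
```

View pics/w3c.png

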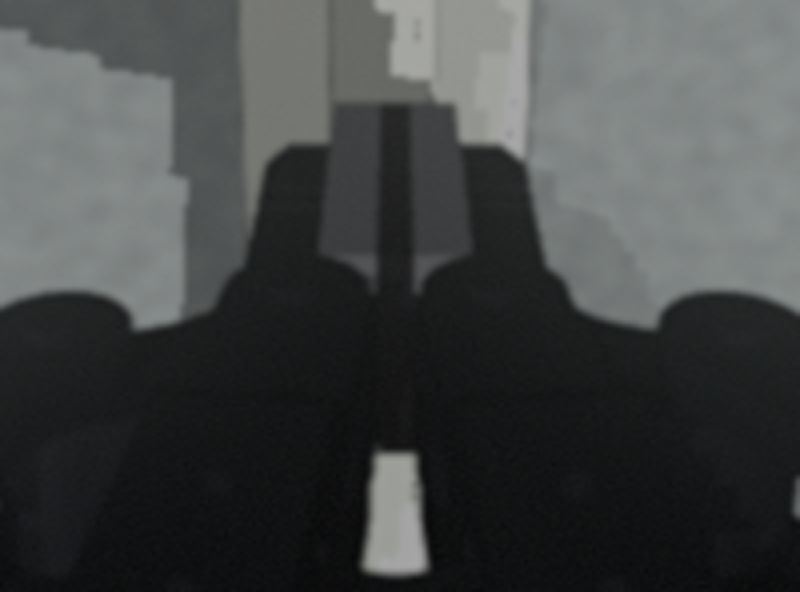

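View pics/s3.png

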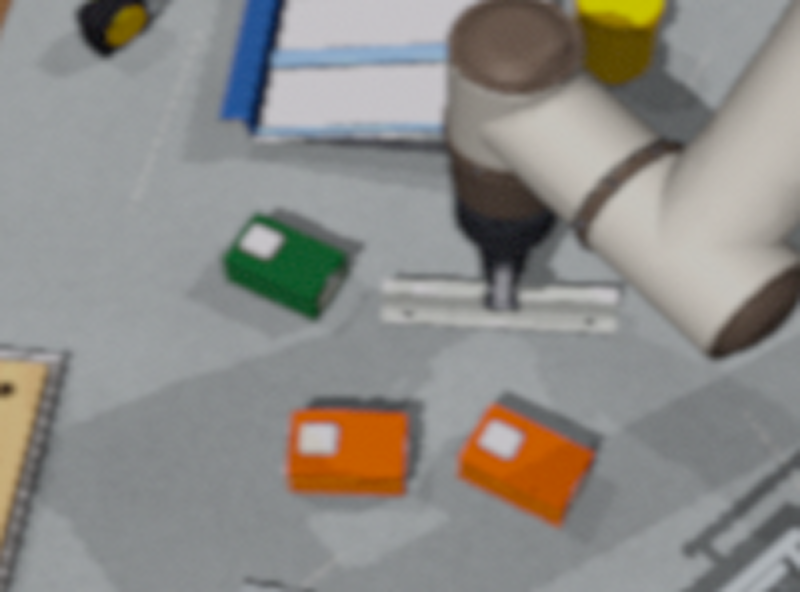

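Call:
move_arm(targets=[[0,0,-2,0,0,0,255],[0,0,-5,0,0,0,255],[0,0,-8,0,0,0,255],[0,0,-8,0,0,0,255]])

```text
clock: 5.55
position: [480.2, 276.7, 93.4]
ee_rot: [0.679, 0.734, 0.003, 0.0]
contact_force: [0.2, 0.9, -0.2]
gripper_width: 0.1
```

```bash
python3 - <<'E'
from h import *
p,d,K,C=cam('wrist'); cv2.imwrite('pics/w4.png',p)
for uv in [(315,200),(315,100),(285,200)]:
    q=d[uv[1],uv[0]]; P=C[:3,:3]@(np.linalg.inv(K)@[uv[0],uv[1],1]*q)+C[:3,3]; print(uv,q,P.round(1))
E
```

```text
(315, 200) 235.18811 [474.1 275.2  32.9]
(315, 100) 215.58618 [409.4 270.4  33.3]
(285, 200) 269.78275 [ 4.860e+02  2.527e+02 -3.000e-01]
```

View pics/w4.png

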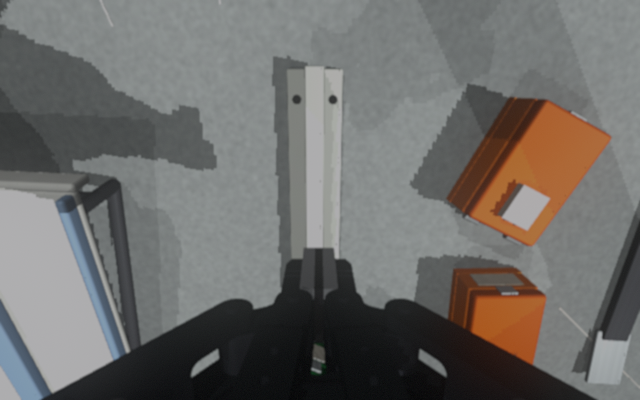

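```bash
python3 - <<'E'
from h import *
p,d,K,C=cam('wrist'); T=tool()
P,u,v=depthpts(d,K,C); Q=(P-T[:3,3])@T[:3,:3]
k=(np.abs(Q[:,0])<20)&(Q[:,2]>-70)&(Q[:,2]<30)
for r in range(236,275,3):
    kk=k&(v==r); 
    if kk.any(): print(r,u[kk].min(),u[kk].max(),Q[kk].min(0).round(1),Q[kk].max(0).round(1))
E
```

```text
248 304 333 [ -4.7 -11.  -28.7] [  7.8 -10.3 -27.1]
251 303 334 [ -5.  -11.3 -32.2] [  8.1 -10.2 -29.8]
254 303 334 [ -4.9 -11.2 -34.9] [  7.9 -10.1 -32.5]
257 303 334 [ -4.8 -11.6 -38.5] [  7.9  -9.9 -35. ]
260 290 347 [-10.6 -11.4 -40.7] [ 13.5  -6.3 -30.5]
263 287 350 [-11.6 -11.3 -43. ] [ 14.7  -6.1 -33. ]
266 286 351 [-11.7 -11.2 -45.4] [ 14.8  -6.  -35.4]
269 285 352 [-11.9 -11.5 -48.3] [ 15.   -6.2 -38.4]
272 285 352 [-11.8 -11.1 -49.9] [ 14.8  -6.  -40.5]
```

```bash
python3 - <<'E'
from h import *
print(arm.grip_point_offset,[a for a in dir(arm) if a[0]!='_'])
E
```

```text
18.700000000000003 ['IKError', 'camera_params', 'get_image', 'grip_point_offset', 'job_done', 'read_state', 'search_frame', 'tip_of']
```

Call:
move_arm(targets=[[0,0,0,0,0,0,120],[0,0,3,0,0,0,120],[0,0,6,0,0,0,120],[0,0,8,0,0,0,120],[0,0,9.3,0,0,0,120],[0,0,9.3,0,0,0,120]])

```text
clock: 6.4
position: [478.2, 274.8, -3.5]
ee_rot: [0.679, 0.734, -0.002, -0.0]
contact_force: [0.8, -0.5, 0.2]
gripper_width: 45.1
```

Call:
move_arm(targets=[[0,0,0.5,0,0,0,120],[0,0,1,0,0,0,120],[0,0,1,0,0,0,120]])

```text
clock: 6.78
position: [478.8, 275.4, -12.2]
ee_rot: [0.68, 0.734, -0.0, -0.0]
contact_force: [0.1, -1.1, -1.5]
gripper_width: 45.2
```

```bash
python3 - <<'E'
from h import *
p,d,K,C=cam('wrist'); T=tool(); print(T[:3,3],arm.read_state()['contact_force'])
P,u,v=depthpts(d,K,C); Q=(P-T[:3,3])@T[:3,:3]
k=(np.abs(Q[:,0])<45)&(Q[:,2]>-80)&(Q[:,1]>-13)
for r in range(240,290,5):
    kk=k&(v==r); 
    if kk.any(): print(r,u[kk].min(),u[kk].max(),Q[kk].min(0).round(1),Q[kk].max(0).round(1))
cv2.imwrite('pics/w5.png',p)
E
```

```text
[478.89017579 275.52769789 -12.04649878] [ 0.94803392 -0.91183711  0.41933503]
240 222 411 [-44.9 -12.3 -20.2] [ 44.6  -8.4 -11. ]
245 222 410 [-44.8  -9.9 -20.1] [ 44.6  -5.8 -11. ]
250 223 411 [-44.8 -11.8 -29.5] [ 45.   -2.9 -10.5]
255 223 410 [-44.7 -12.1 -35.1] [ 44.5  -0.7 -11.3]
260 224 410 [-44.3 -12.2 -39.6] [ 44.9   2.  -11.3]
265 224 409 [-44.7 -12.9 -45.2] [ 44.7   4.5 -11.7]
270 224 409 [-44.8 -12.2 -47.9] [ 44.9   7.1 -11.9]
275 224 411 [-44.9 -12.  -51.2] [ 37.   10.  -11.6]
280 224 413 [-35.  -12.1 -55. ] [ 36.6  13.  -11.1]
285 221 416 [-35.2 -12.2 -58.5] [ 36.8  15.5 -11.6]
```

View pics/w5.png

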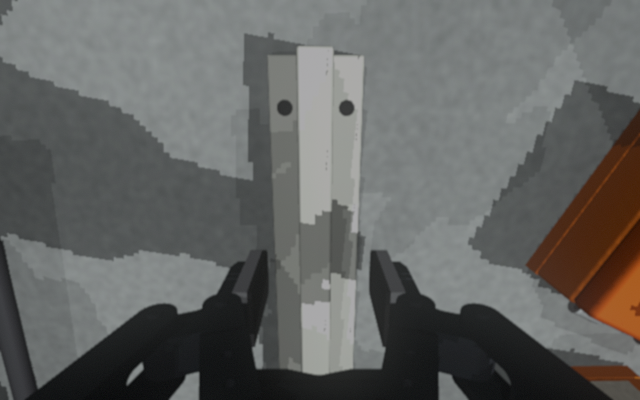

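Call:
move_arm(targets=[[0,0,0.5,0,0,0,120],[0,0,0.5,0,0,0,255],[0,0,0.5,0,0,0,255],[0,0,0.5,0,0,0,255],[0,0,0.5,0,0,0,255],[0,0,0.5,0,0,0,255]])

```text
clock: 7.58
position: [478.7, 275.4, -17.0]
ee_rot: [0.679, 0.734, -0.0, 0.0]
contact_force: [-1.8, -1.0, 5.4]
gripper_width: 32.3
```

```bash
python3 - <<'E'
from h import *
p,d,K,C=cam('wrist'); T=tool(); print(T[:3,3],arm.read_state()['contact_force'],arm.read_state()['gripper_width'])
cv2.imwrite('pics/w6.png',p)
s,ds=arm.get_image('side');cv2.imwrite('pics/s6.png',cv2.resize(s[200:360,220:420],None,fx=4,fy=3.7,interpolation=cv2.INTER_CUBIC))
E
```

```text
[478.73248923 275.37192705 -16.99610473] [-1.74545226 -0.81920614  5.80346922] 32.42851113396961
```

View pics/w6.png

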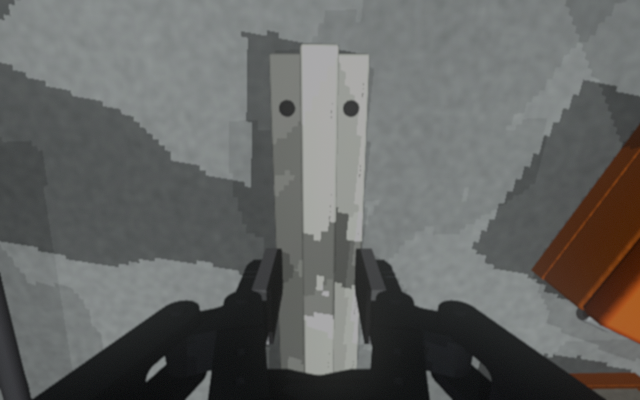

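View pics/s6.png

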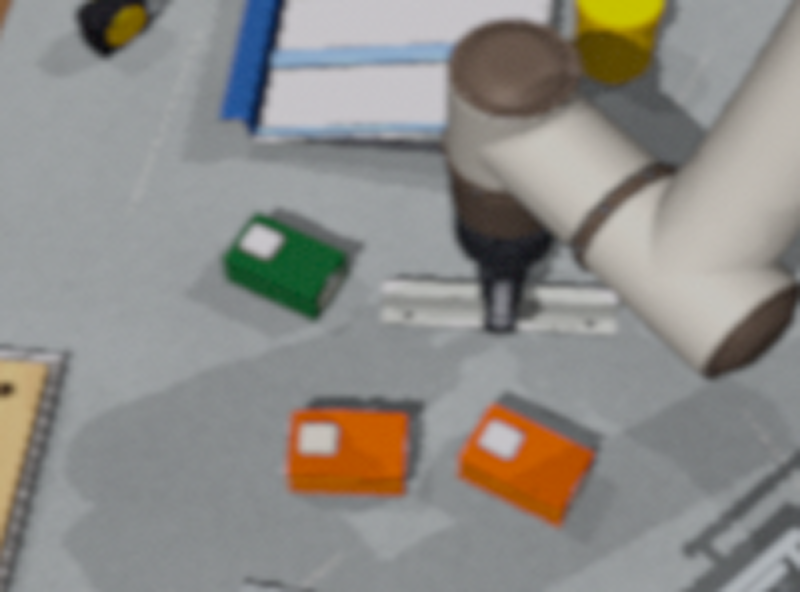

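Call:
move_arm(targets=[[0,0,0,0,0,0,120],[0,0,0,0,0,0,120],[0,0,-0.8,0,0,0,120],[0,0,-0.8,0,0,0,120],[0,0,-0.8,0,0,0,255],[0,0,-0.8,0,0,0,255],[0,0,-0.8,0,0,0,255],[0,0,-0.8,0,0,0,255],[0,0,-0.8,0,0,0,255]])

```text
clock: 8.8
position: [478.9, 275.5, -9.0]
ee_rot: [0.679, 0.734, 0.0, 0.0]
contact_force: [-0.2, -0.1, 2.5]
gripper_width: 10.5
```

```bash
python3 - <<'E'
from h import *
rows([((479,275.5,130),RT(4.3),255),(lane(4,-100,0,80),RTL,255),(lane(4,-100,0,0),RTL,255)])
E
```

```text
[-0.0, 0.01, -13.9, 0.0, -0.0, 0.1, 255] n=2.2
[-43.02, 11.1, -12.61, 12.0, 0.3, 2.6, 255] n=7.1
[-42.94, 9.44, -4.79, 12.0, 0.3, 2.6, 255] n=1.3
```

Call:
move_arm(targets=[[0,0,-4,0,0,0,255],[0,0,-9,0,0,0,255],[0,0,-14,0,0,0,255],[-8,2.5,-14,3,0.1,0.7,255],[-16,5,-14,6,0.2,1.4,255],[-22,7,-14,9,0.2,2,255],[-28,8,-14,12,0.3,2.6,255],[-34,9,-14,12,0.3,2.6,255],[-39,10,-13,12,0.3,2.6,255],[-43,11.1,-12.6,12,0.3,2.6,255],[-43,11.1,-12.6,12,0.3,2.6,255],[-43,11.1,-12.6,12,0.3,2.6,255]])

```text
clock: 10.3
position: [621.9, -145.1, 115.6]
ee_rot: [0.693, 0.713, -0.075, -0.074]
contact_force: [-0.2, 0.5, -0.2]
gripper_width: 10.7
```

```bash
cat >> h.py <<'E'
def lp(P,i=2): return (np.asarray(P)-O2)@RL-np.array([0,LY[i],0])
E
python3 - <<'E'
from h import *
p,d,K,C=cam('wrist'); cv2.imwrite('pics/w7.png',p); T=tool(); print(lp(T[:3,3],4), arm.read_state()['contact_force'])
P,u,v=depthpts(d,K,C); L=lp(P,4)
k=(u>270)&(u<370)&(v<240); Q=L[k]; top=Q[(Q[:,2]>60)]
print(len(top)); f=np.polyfit(top[:,0],top[:,1],1);print(top.min(0),top.max(0),f, 'ztop fit',np.polyfit(top[:,0],top[:,2],1))
print([(int(a),int(b)) for a,b in zip(*np.histogram(Q[:,2],bins=np.arange(-10,130,10))[::-1])])
rows([(lane(4,-97,0,0),RTL,255),(lane(4,-97,0,-7),RTL,255)])
E
```

```text
[-100.34359994    0.72001432   79.04473505] [ 0.14418581  0.77087742 -0.75562121]
16464
[-189.94049865  -18.34742488   91.51887346] [-110.64469869   19.86928617  122.40637336] [-3.23966935e-04  7.36033232e-01] ztop fit [-6.97996484e-02  9.33228650e+01]
[(-10, 1736), (0, 3433), (10, 1465), (20, 0), (30, 0), (40, 0), (50, 0), (60, 0), (70, 0), (80, 0), (90, 9990), (100, 0), (110, 3491)]
[-0.08, 0.34, 7.9, -0.1, -0.1, 0.0, 255] n=1.3
[-0.08, 0.34, 8.6, -0.1, -0.1, 0.0, 255] n=0.1
```

View pics/w7.png

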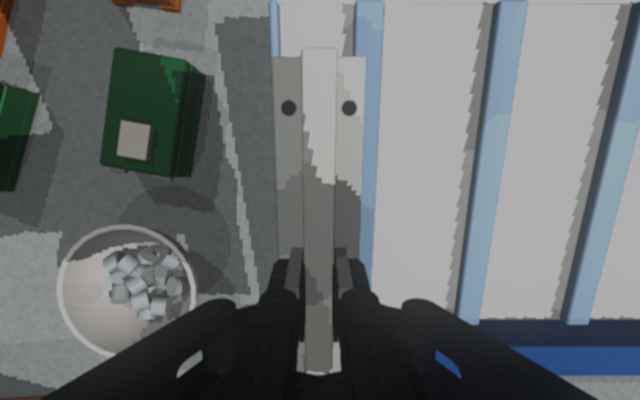

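Call:
move_arm(targets=[[-0.07,0.2,3,0,0,0,255],[-0.07,0.2,6,0,0,0,255],[-0.07,0.2,7.6,0,0,0,255],[-0.07,0.2,8.3,0,0,0,255],[-0.07,0.2,8.6,0,0,0,255],[-0.07,0.2,8.6,0,0,0,255]])

```text
clock: 11.1
position: [607.3, -145.8, 33.0]
ee_rot: [0.692, 0.714, -0.074, -0.072]
contact_force: [0.2, -0.4, -1.0]
gripper_width: 10.9
```

```bash
python3 - <<'E'
from h import *
p,d,K,C=cam('wrist'); cv2.imwrite('pics/w8.png',p); T=tool(); print(lp(T[:3,3],4), arm.read_state()['contact_force'])
P,u,v=depthpts(d,K,C); L=lp(P,4)
k=(u>270)&(u<370)&(v<240)&(L[:,2]>24)&(L[:,2]<45); top=L[k]
print(top.min(0),top.max(0),np.polyfit(top[:,0],top[:,1],1),np.polyfit(top[:,0],top[:,2],1))
E
```

```text
[-97.51338031  -0.58152206  -5.26867849] [-0.94647742  0.14090348 -1.83701058]
[-187.09084586   -5.5350603    33.57527918] [-119.13089921    6.50955975   38.3740808 ] [0.00127602 0.68127921] [1.22152169e-03 3.61132945e+01]
```

View pics/w8.png

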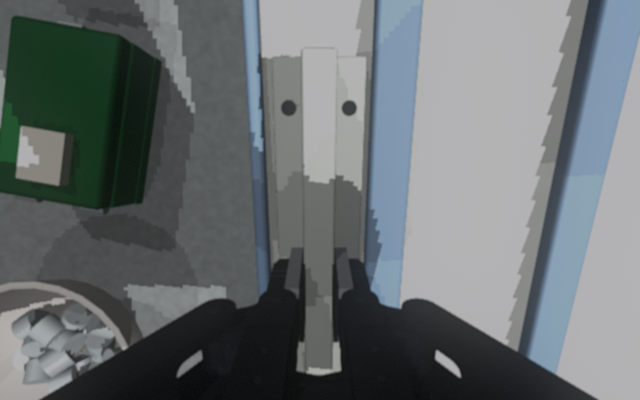

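Call:
move_arm(targets=[[0,0.2,0.3,0,0,0,255],[0,0.4,0.3,0,0,0,255],[0,0.6,0.3,0,0,0,255],[0,0.8,0.3,0,0,0,255],[0,0.8,0.3,0,0,0,255]])

```text
clock: 11.78
position: [611.6, -145.9, 28.1]
ee_rot: [0.692, 0.714, -0.077, -0.075]
contact_force: [-6.4, -0.3, 4.4]
gripper_width: 10.3
```

Call:
move_arm(targets=[[0,-0.2,0,0,0,0,210],[0,-0.2,0,0,0,0,205],[0,-0.2,-1.5,0,0,0,200],[0,-0.2,-5,0,0,0,200],[0,-0.2,-11,0,0,0,120],[0,-6,-16,0,0,0,0],[0,-6,-16,0,0,0,0]])

```text
clock: 12.65
position: [589.6, -147.0, 202.7]
ee_rot: [0.692, 0.715, -0.072, -0.069]
contact_force: [-0.3, -0.3, 0.4]
gripper_width: 72.2
```

```bash
python3 - <<'E'
from h import *
p,d,K,C=cam('wrist'); cv2.imwrite('pics/w9.png',p); T=tool(); print(lp(T[:3,3],4), arm.read_state()['contact_force'])
P,u,v=depthpts(d,K,C); L=lp(P,4)
k=(np.abs(L[:,1])<25)&(L[:,2]>24)&(L[:,2]<45)&(L[:,0]>-200)&(L[:,0]<10); top=L[k]
print(top.min(0),top.max(0),np.polyfit(top[:,0],top[:,1],1),np.polyfit(top[:,0],top[:,2],1))
for c in 'og':
    for o in blob_case(p,d,K,C,c): print(c,o)
E
```

```text
[-150.75462908   -1.00920454  156.32385978] [-1.44101206 -0.30775602  0.60624276]
[-182.24372774  -24.9947799    24.00860274] [ 9.98161542 24.99412101 36.20416689] [-0.00389076  0.09960006] [2.37175295e-03 3.23127695e+01]
o {'c': array([ 451.2, -419.3]), 'size': array([84.9, 52.9], dtype=float32), 'yaw': -13.5, 'key': np.float64(21.048511501229466), 'z': np.float64(43.1), 'uv': array([  0,   0,  66, 106], dtype=int32)}
o {'c': array([ 426.6, -282.1]), 'size': array([63.6, 52.2], dtype=float32), 'yaw': -4.5, 'key': np.float64(20.67398467057973), 'z': np.float64(42.2), 'uv': array([148,   0,  73,  78], dtype=int32)}
g {'c': array([ 545.5, -269.7]), 'size': array([80.1, 50.8], dtype=float32), 'yaw': -8.5, 'key': np.float64(8.0264376783722), 'z': np.float64(42.3), 'uv': array([164, 114,  68,  91], dtype=int32)}
g {'c': array([ 559.5, -410. ]), 'size': array([81.2, 51.3], dtype=float32), 'yaw': -17.5, 'key': np.float64(8.717974654824689), 'z': np.float64(42.1), 'uv': array([ 17, 130,  72,  87], dtype=int32)}
```

View pics/w9.png

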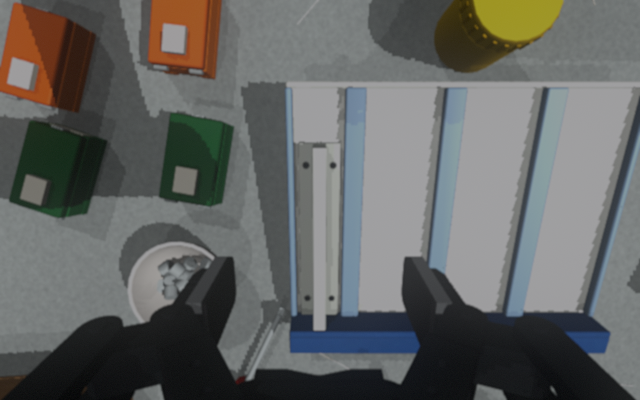

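```bash
python3 - <<'E'
from h import *
g=(545.5,-269.7)
rows([((*g,80),RT(-8.5),0),((*g,-11),RT(-8.5),0),((*g,100),RT(-8.5),255)])
E
```

```text
[-12.13, -2.18, 12.93, -11.5, 1.1, 10.3, 0] n=2.9
[-12.13, -0.37, 21.84, -11.5, 1.1, 10.3, 0] n=1.5
[-12.14, -2.58, 10.97, -11.5, 1.1, 10.3, 255] n=1.8
```

Call:
move_arm(targets=[[-7,-2,5,-6,0.6,5,0],[-12.1,-2.2,9,-11.5,1.1,10.3,0],[-12.1,-2.2,13,-11.5,1.1,10.3,0],[-12.1,-2.2,13,-11.5,1.1,10.3,0],[-12.1,-1.5,16,-11.5,1.1,10.3,0],[-12.1,-0.9,19,-11.5,1.1,10.3,0],[-12.1,-0.4,21.8,-11.5,1.1,10.3,0],[-12.1,-0.4,21.8,-11.5,1.1,10.3,0],[-12.1,-0.4,21.8,-11.5,1.1,10.3,255],[-12.1,-0.4,21.8,-11.5,1.1,10.3,255],[-12.1,-0.4,21.8,-11.5,1.1,10.3,255],[-12.1,-0.4,21.8,-11.5,1.1,10.3,255],[-12.1,-0.4,21.8,-11.5,1.1,10.3,255]])

```text
clock: 14.32
position: [544.9, -269.3, -13.6]
ee_rot: [0.758, 0.653, -0.001, -0.001]
contact_force: [0.8, 0.9, 6.6]
gripper_width: 51.4
```

```bash
python3 - <<'E'
from h import *
p,d,K,C=cam('wrist'); cv2.imwrite('pics/w10.png',p); T=tool(); print(T[:3,3])
rows([((545,-269,110),RT(-8.5),255),(lane(3,-60,0,60),RTL,255),(lane(3,-60,0,-8),RTL,255)])
E
```

```text
[ 544.90476087 -269.30113056  -13.61211516]
[0.02, -0.04, -12.36, -0.2, 0.0, -0.0, 255] n=2.0
[21.41, 7.92, -10.32, 11.8, -1.1, -10.2, 255] n=3.7
[21.16, 6.55, -3.67, 11.8, -1.1, -10.2, 255] n=1.1
```

View pics/w10.png

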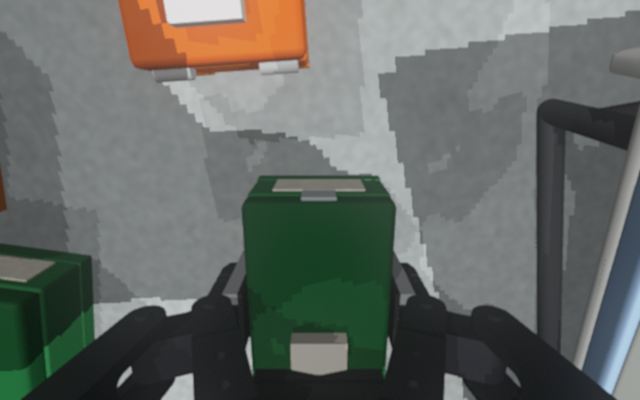

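Call:
move_arm(targets=[[0,0,-5,0,0,0,255],[0,0,-11,0,0,0,255],[5,2,-14,5,-0.5,-5,255],[11,4,-14,11.8,-1.1,-10.2,255],[16,6,-13,11.8,-1.1,-10.2,255],[21.4,7.9,-10.3,11.8,-1.1,-10.2,255],[21.4,7.9,-10.3,11.8,-1.1,-10.2,255],[21.3,7.2,-7,11.8,-1.1,-10.2,255],[21.3,7,-6,11.8,-1.1,-10.2,255],[21.3,7,-6,11.8,-1.1,-10.2,255]])

```text
clock: 15.62
position: [643.6, -69.4, 43.1]
ee_rot: [0.693, 0.713, -0.077, -0.075]
contact_force: [0.4, 0.2, -3.1]
gripper_width: 51.5
```

```bash
python3 - <<'E'
from h import *
p,d,K,C=cam('wrist'); cv2.imwrite('pics/w11.png',p); T=tool(); print(lp(T[:3,3],3),arm.read_state()['contact_force'])
P,u,v=depthpts(d,K,C); L=lp(P,3)
k=(np.abs(L[:,1])<40)&(L[:,2]>45)&(L[:,2]<100)&(u>240)&(u<400)&(v<300); Q=L[k]
h=np.histogram(Q[:,2],bins=np.arange(45,100,3));print(h[0],h[1][h[0].argmax()])
z0=h[1][h[0].argmax()]; t=Q[np.abs(Q[:,2]-z0-1.5)<4]; print(t.min(0),t.max(0),'y mid by pct',np.percentile(t[:,1],[1,99]))
rows([(lane(3,-55,0,-8),RTL,255),(lane(3,-42,0,-12),RTL,255)])
E
```

```text
[-61.02903045   0.18523208  13.85718628] [-0.72490982 -0.99402513 -1.72782501]
[  263   299   397   418   312   349   500 10894  4121    80    23     0
     0     0     0     0     0     0] 66
[-104.23589059  -27.01808822   63.50494151] [-65.40432867  30.43101466  71.47645074] y mid by pct [-24.30936203  26.80922795]
[-0.02, 0.61, 2.18, -0.3, -0.0, -0.1, 255] n=0.4
[-0.02, 1.91, 2.58, -0.3, -0.0, -0.1, 255] n=0.2
```

View pics/w11.png

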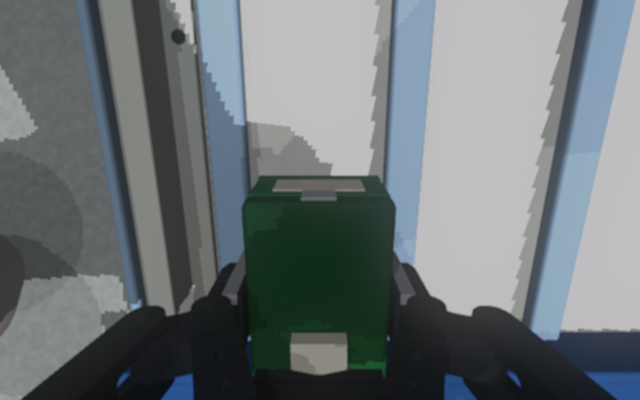

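Call:
move_arm(targets=[[-0.1,0.3,1.5,0,0,0,255],[-0.1,0.6,2.3,0,0,0,255],[-0.1,0.9,2.6,0,0,0,255],[-0.1,1.2,2.6,0,0,0,255],[-0.1,1.5,2.6,0,0,0,255],[-0.1,1.7,2.6,0,0,0,255],[-0.1,1.7,2.6,0,0,0,255]])

```text
clock: 16.55
position: [654.7, -69.4, 14.6]
ee_rot: [0.693, 0.713, -0.077, -0.076]
contact_force: [-2.8, -0.4, -2.1]
gripper_width: 50.8
```

```bash
python3 - <<'E'
from h import *
T=tool(); print(lp(T[:3,3],3),arm.read_state()['contact_force'])
E
```

```text
[-45.08774598  -0.1424602  -13.09767114] [-2.76572296 -0.36968159 -2.14573959]
```

Call:
move_arm(targets=[[0,0.3,0,0,0,0,255],[0,0.5,0,0,0,0,255],[0,0.5,0,0,0,0,255]])

```text
clock: 16.92
position: [654.2, -69.6, 14.4]
ee_rot: [0.692, 0.713, -0.082, -0.08]
contact_force: [-14.3, 0.9, 5.7]
gripper_width: 51.1
```

```bash
python3 - <<'E'
from h import *
T=tool(); print(lp(T[:3,3],3),arm.read_state()['contact_force'])
E
```

```text
[-45.55140656  -0.27061584 -13.31214428] [-14.32098049   0.91108203   5.67484071]
```

Call:
move_arm(targets=[[0,-0.2,0,0,0,0,70],[0,-0.2,0,0,0,0,60],[0,-0.2,0,0,0,0,60],[0,-0.2,-3,0,0,0,60],[0,-0.2,-8,0,0,0,60],[0,-3,-14,0,0,0,0],[0,-6,-18,0,0,0,0],[0,-6,-18,0,0,0,0]])

```text
clock: 17.92
position: [642.2, -70.3, 208.7]
ee_rot: [0.693, 0.714, -0.072, -0.07]
contact_force: [0.3, 0.0, 0.4]
gripper_width: 85.4
```

```bash
python3 - <<'E'
from h import *
p,d,K,C=cam('wrist'); cv2.imwrite('pics/w12.png',p); T=tool(); print(lp(T[:3,3],3))
P,u,v=depthpts(d,K,C); L=lp(P,3)
k=(np.abs(L[:,1])<40)&(L[:,2]>36)&(L[:,2]<45)&(L[:,0]>-130)&(L[:,0]<10); t=L[k]
print(t.min(0),t.max(0),cv2.minAreaRect(t[:,:2].astype(np.float32)),t[:,2].mean())
for c in 'og':
    for o in blob_case(p,d,K,C,c): print(c,o)
E
```

```text
[-97.98956084  -0.18910735 170.6885459 ]
[-87.87579583 -25.10070567  36.00168581] [ 9.90165786 26.99537284 44.87227992] ((-38.987369537353516, 0.9841785430908203), (97.80419921875, 51.98830795288086), 0.15038059651851654) 41.942004269382196
o {'c': array([ 455.7, -283.1]), 'size': array([50.7, 10.8], dtype=float32), 'yaw': -85.2, 'key': None, 'z': np.float64(41.9), 'uv': array([69,  0, 76, 27], dtype=int32)}
g {'c': array([ 545.1, -380. ]), 'size': array([35.8,  4. ], dtype=float32), 'yaw': -15.4, 'key': None, 'z': np.float64(38.9), 'uv': array([ 0, 80, 36, 77], dtype=int32)}
g {'c': array([654.1, 241.4]), 'size': array([68.2, 25.7], dtype=float32), 'yaw': 4.4, 'key': np.float64(17.469773410726212), 'z': np.float64(41.7), 'uv': array([616, 186,  24,  77], dtype=int32)}
```

View pics/w12.png

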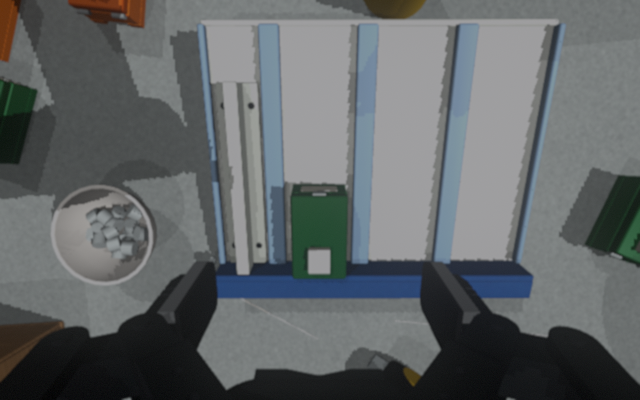

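```bash
python3 - <<'E'
from h import *
p,d,K,C=cam('top')
for c in 'og':
    for o in blob_case(p,d,K,C,c,minpx=80): print(c,o)
g=(559.5,-410)
rows([((*g,80),RT(-17.5),0),((*g,-12),RT(-17.5),0)])
E
```

```text
o {'c': array([572.6, 419.9]), 'size': array([82.6, 50.8], dtype=float32), 'yaw': 4.8, 'key': np.float64(19.722784526627336), 'z': np.float64(43.4), 'uv': array([172, 196,  18,  28], dtype=int32)}
o {'c': array([ 452.6, -419.2]), 'size': array([80.3, 51.7], dtype=float32), 'yaw': -15.1, 'key': np.float64(20.005233353452507), 'z': np.float64(43.8), 'uv': array([447, 225,  21,  29], dtype=int32)}
o {'c': array([ 415.8, -281. ]), 'size': array([76.9, 50.4], dtype=float32), 'yaw': -3.8, 'key': np.float64(21.07127370525927), 'z': np.float64(43.5), 'uv': array([405, 240,  17,  26], dtype=int32)}
o {'c': array([419.7, 370.6]), 'size': array([79.8, 52.2], dtype=float32), 'yaw': -28.2, 'key': np.float64(19.822407236444747), 'z': np.float64(43.6), 'uv': array([183, 245,  27,  30], dtype=int32)}
g {'c': array([ 548. , -407.1]), 'size': array([49.6, 46.2], dtype=float32), 'yaw': -17.8, 'key': None, 'z': np.float64(43.5), 'uv': array([442, 202,  18,  16], dtype=int32)}
[-33.79, -6.28, 13.87, -12.1, 2.0, 19.1, 0] n=5.9
[-33.8, -4.34, 22.87, -12.1, 2.0, 19.1, 0] n=1.5
```

Call:
move_arm(targets=[[-6,-1,2,-3,0.5,4,0],[-12,-2,4,-6,1,9,0],[-18,-3.5,7,-9,1.5,14,0],[-24,-5,10,-12.1,2,19.1,0],[-30,-6,13,-12.1,2,19.1,0],[-33.8,-6.3,13.9,-12.1,2,19.1,0],[-33.8,-6.3,13.9,-12.1,2,19.1,0],[-33.8,-6.3,13.9,-12.1,2,19.1,0]])

```text
clock: 19.02
position: [558.2, -410.4, 77.4]
ee_rot: [0.807, 0.591, -0.001, -0.002]
contact_force: [0.2, -0.1, 0.3]
gripper_width: 85.2
```

```bash
python3 - <<'E'
from h import *
p,d,K,C=cam('wrist'); cv2.imwrite('pics/w13.png',p); T=tool(); print(T[:3,3])
for c in 'og':
    for o in blob_case(p,d,K,C,c): print(c,o)
g=(559.5,-410)
rows([((*g,80),RT(-17.5),0),((*g,-12),RT(-17.5),0)])
E
```

```text
[ 558.84590677 -409.7974144    78.38568286]
o {'c': array([ 460.6, -421.3]), 'size': array([65.6, 51.6], dtype=float32), 'yaw': -14.8, 'key': np.float64(2.3469846104600447), 'z': np.float64(42.4), 'uv': array([187,   0, 111, 130], dtype=int32)}
g {'c': array([ 558.8, -411.6]), 'size': array([81.2, 49.9], dtype=float32), 'yaw': -17.2, 'key': np.float64(28.99954167932095), 'z': np.float64(42.5), 'uv': array([273, 159,  85, 125], dtype=int32)}
[0.0, 0.07, -0.16, -0.2, 0.0, 0.0, 0] n=0.0
[0.0, 0.1, 9.04, -0.2, 0.0, 0.0, 0] n=1.5
```

View pics/w13.png

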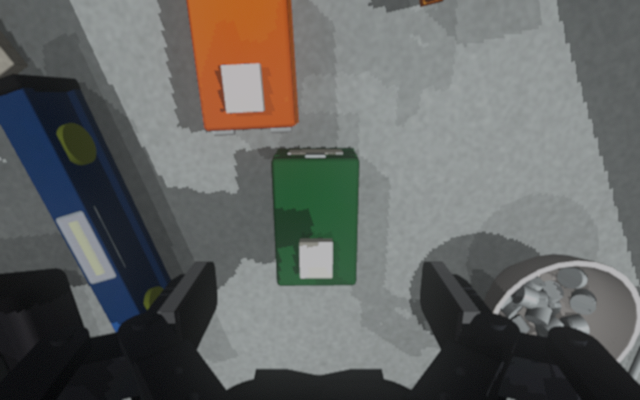

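Call:
move_arm(targets=[[0,0,4,0,0,0,0],[0,0,7.5,0,0,0,0],[0,0,9,0,0,0,0],[0,0,9,0,0,0,0],[0,0,9,0,0,0,255],[0,0,9,0,0,0,255],[0,0,9,0,0,0,255],[0,0,9,0,0,0,255],[0,0,9,0,0,0,255]])

```text
clock: 20.2
position: [560.1, -411.2, -8.2]
ee_rot: [0.806, 0.592, 0.0, 0.001]
contact_force: [0.5, 0.6, 5.9]
gripper_width: 51.3
```

```bash
python3 - <<'E'
from h import *
T=tool(); print(T[:3,3])
rows([((559,-410,110),RT(-17.5),255),(lane(2,-65,0,100),RTL,255),(lane(2,-65,0,15),RTL,255)])
E
```

```text
[ 560.07165047 -411.194279     -8.24273638]
[0.06, -0.11, -11.82, 0.1, 0.1, 0.0, 255] n=1.9
[43.68, -3.65, -13.83, 12.0, -1.9, -19.2, 255] n=7.0
[43.12, -5.34, -5.52, 12.0, -1.9, -19.2, 255] n=1.4
```

Call:
move_arm(targets=[[0,0,-5,0,0,0,255],[0,0,-11,0,0,0,255],[6,-0.5,-14,3,-0.5,-5,255],[12,-1,-14,6,-1,-10,255],[18,-1.5,-14,9,-1.5,-15,255],[24,-2,-14,12,-1.9,-19.2,255],[30,-2.5,-14,12,-1.9,-19.2,255],[36,-3,-14,12,-1.9,-19.2,255],[41,-3.5,-13.8,12,-1.9,-19.2,255],[43.7,-3.7,-13.8,12,-1.9,-19.2,255],[43.4,-4.5,-9,12,-1.9,-19.2,255],[43.1,-5.3,-5.5,12,-1.9,-19.2,255],[43.1,-5.3,-5.5,12,-1.9,-19.2,255]])

```text
clock: 21.82
position: [634.3, 15.6, 40.9]
ee_rot: [0.692, 0.713, -0.079, -0.078]
contact_force: [0.4, -0.3, -3.2]
gripper_width: 51.1
```

```bash
cat >> h.py <<'E'
def held(i,z0=45,z1=110):
    p,d,K,C=cam('wrist'); T=tool(); t0=lp(T[:3,3],i); print('tcp lane',t0.round(1),'F',arm.read_state()['contact_force'].round(1),'w',round(arm.read_state()['gripper_width'],1))
    P,u,v=depthpts(d,K,C); L=lp(P,i)
    k=(np.abs(L[:,1])<40)&(L[:,2]>z0)&(L[:,2]<z1)&(u>240)&(u<400)&(v<320); Q=L[k]
    h=np.histogram(Q[:,2],bins=np.arange(z0,z1,2));z=h[1][h[0].argmax()]; t=Q[np.abs(Q[:,2]-z-1)<3]
    print('lid z',t[:,2].mean().round(1),'front x',np.percentile(t[:,0],.5).round(1),'y',np.percentile(t[:,1],[.5,99.5]).round(1),'slope',np.polyfit(t[:,0],t[:,2],1)[0].round(3))
    return p
E
python3 - <<'E'
from h import *
p=held(2);cv2.imwrite('pics/w14.png',p)
E
```

```text
tcp lane [-65.7  -0.5  12.2] F [ 0.7  0.1 -0.9] w 50.7
lid z 59.8 front x -109.5 y [-25.3  26.2] slope -0.005
```

View pics/w14.png

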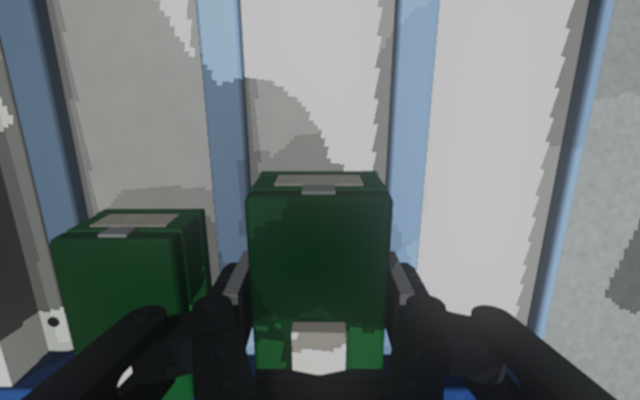

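Call:
move_arm(targets=[[0,0.4,0.8,0,0,0,255],[0,0.7,1.4,0,0,0,255],[0,1.0,1.7,0,0,0,255],[0,1.4,1.75,0,0,0,255],[0,1.8,1.75,0,0,0,255],[0,2.1,1.75,0,0,0,255],[0,2.4,1.75,0,0,0,255],[0,2.6,1.75,0,0,0,255],[0,2.6,1.75,0,0,0,255]])

```text
clock: 23.0
position: [654.0, 16.7, 21.8]
ee_rot: [0.692, 0.713, -0.08, -0.079]
contact_force: [-11.6, -0.2, 2.7]
gripper_width: 50.7
```

```bash
python3 - <<'E'
from h import *
held(2,35)
E
```

```text
tcp lane [-44.6   0.   -5.6] F [-10.1   0.5   2.5] w 51.1
lid z 45.3 front x -86.0 y [-24.8  26.7] slope -0.008
```

Call:
move_arm(targets=[[0,-0.2,0.1,0,0,0,70],[0,-0.2,0.1,0,0,0,60],[0,-0.2,0.1,0,0,0,60],[0,-0.2,-3,0,0,0,60],[0,-0.2,-8,0,0,0,60],[0,-3,-14,0,0,0,0],[0,-6,-18,0,0,0,0],[0,-6,-18,0,0,0,0]])

```text
clock: 24.05
position: [640.8, 16.2, 217.1]
ee_rot: [0.692, 0.715, -0.071, -0.071]
contact_force: [1.1, 0.3, 0.0]
gripper_width: 85.2
```

```bash
cat >> h.py <<'E'
def traycheck(p,d,K,C,lanes=(1,2,3),zb=42,show=True):
    """top lid of each lane: estimate lid height, front x, y centre, yaw"""
    P,u,v=depthpts(d,K,C); hs=cv2.cvtColor(p,cv2.COLOR_BGR2HSV)[v,u]
    col=((mask(p,'o')|mask(p,'g'))[v,u]>0)
    for i in lanes:
        L=lp(P,i); k=col&(np.abs(L[:,1])<42)&(L[:,0]>-130)&(L[:,0]<10)&(L[:,2]>25)
        if k.sum()<100: print('lane',i,'empty'); continue
        z=np.percentile(L[k][:,2],90); k2=(np.abs(L[:,2]-z)<3.5)&k; t=L[k2]
        # edges by rows
        xs=t[:,0]; bins=np.arange(xs.min()+6,xs.max()-6,4); mids=[];w=[]
        for b in bins:
            q=t[(xs>=b)&(xs<b+4)][:,1]
            if len(q)>8: mids.append((b+2,(q.min()+q.max())/2)); w.append(q.max()-q.min())
        mids=np.array(mids); w=np.array(w); ok=w>46
        f=np.polyfit(mids[ok,0],mids[ok,1],1) if ok.sum()>2 else (np.nan,np.nan)
        print('lane',i,'lid z',t[:,2].mean().round(1),'n',round((t[:,2].mean())/42,2),'front x',np.percentile(xs,.5).round(1),'rear',np.percentile(xs,99.5).round(1),'ymid@-45',np.round(np.polyval(f,-45),1),'yaw',np.round(np.degrees(np.arctan(f[0])),1),'tilt x',np.polyfit(xs,t[:,2],1)[0].round(3))
E
python3 - <<'E'
from h import *
p,d,K,C=cam('wrist'); cv2.imwrite('pics/w15.png',p)
traycheck(p,d,K,C)
for c in 'g':
    for o in blob_case(p,d,K,C,c): print(c,o)
pt,dt,Kt,Ct=cam('top')
for c in 'og':
    for o in blob_case(pt,dt,Kt,Ct,c,minpx=80): print(c,o)
E
```

```text
lane 1 empty
lane 2 lid z 42.1 n 1.0 front x -83.1 rear -4.0 ymid@-45 0.8 yaw 0.3 tilt x -0.001
lane 3 lid z 42.0 n 1.0 front x -84.1 rear -4.0 ymid@-45 1.7 yaw 0.3 tilt x -0.001
g {'c': array([647.7, 267.7]), 'size': array([80.4, 49.4], dtype=float32), 'yaw': -21.7, 'key': np.float64(19.53678089638858), 'z': np.float64(43.6), 'uv': array([525, 178,  76,  84], dtype=int32)}
g {'c': array([675.2, -41.9]), 'size': array([56.3,  1. ], dtype=float32), 'yaw': 1.9, 'key': None, 'z': np.float64(45.8), 'uv': array([198, 194,  64,  80], dtype=int32)}
o {'c': array([572.1, 419.7]), 'size': array([81.3, 50.6], dtype=float32), 'yaw': 6.0, 'key': np.float64(21.425056561911386), 'z': np.float64(43.5), 'uv': array([172, 196,  18,  28], dtype=int32)}
o {'c': array([ 435.7, -352.2]), 'size': array([210.4,  89.4], dtype=float32), 'yaw': -76.8, 'key': np.float64(68.3315922411637), 'z': np.float64(44.0), 'uv': array([406, 225,  62,  41], dtype=int32)}
o {'c': array([419.7, 370.3]), 'size': array([79.9, 51.6], dtype=float32), 'yaw': -27.3, 'key': np.float64(20.084116596805703), 'z': np.float64(43.5), 'uv': array([183, 245,  27,  30], dtype=int32)}
g {'c': array([675.3, -29.8]), 'size': array([61.9, 31.9], dtype=float32), 'yaw': 10.8, 'key': np.float64(-23.583035245800733), 'z': np.float64(40.3), 'uv': array([304, 161,  43,  22], dtype=int32)}
```

View pics/w15.png

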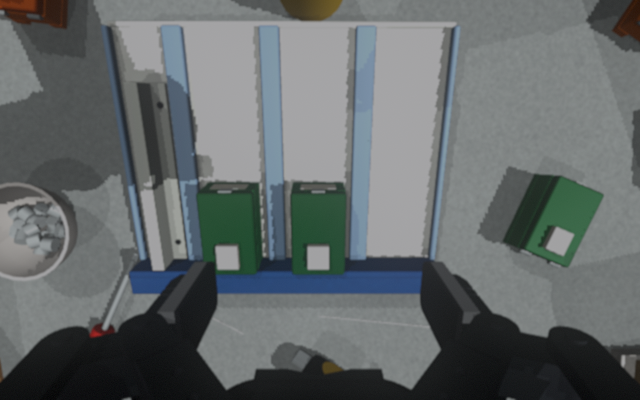

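```bash
python3 - <<'E'
from h import *
g=(647.5,267.5)
rows([((*g,80),RT(-21.7),0),((*g,-12),RT(-21.7),0)])
E
```

```text
[25.03, 4.35, 12.57, -11.9, 2.3, 23.4, 0] n=4.5
[25.0, 6.27, 21.57, -11.9, 2.3, 23.4, 0] n=1.5
```

Call:
move_arm(targets=[[6,1,2,-3,0.6,5.8,0],[12,2,5,-6,1.2,11.7,0],[18,3,8,-9,1.7,17.5,0],[22,4,11,-11.9,2.3,23.4,0],[25,4.4,12.6,-11.9,2.3,23.4,0],[25,4.4,12.6,-11.9,2.3,23.4,0],[25,4.9,15,-11.9,2.3,23.4,0],[25,5.6,18,-11.9,2.3,23.4,0],[25,6.3,21.4,-11.9,2.3,23.4,0],[25,6.3,21.4,-11.9,2.3,23.4,0],[25,6.3,21.4,-11.9,2.3,23.4,255],[25,6.3,21.4,-11.9,2.3,23.4,255],[25,6.3,21.4,-11.9,2.3,23.4,255],[25,6.3,21.4,-11.9,2.3,23.4,255],[25,6.3,21.4,-11.9,2.3,23.4,255]])

```text
clock: 26.02
position: [649.1, 267.9, -8.9]
ee_rot: [0.827, 0.562, 0.001, -0.0]
contact_force: [0.4, 0.6, 6.1]
gripper_width: 50.9
```

```bash
python3 - <<'E'
from h import *
T=tool(); print(T[:3,3])
rows([((*T[:2,3],110),RT(-21.7),255),(lane(1,-65,0,80),RTL,255),(lane(1,-65,0,15),RTL,255)])
E
```

```text
[649.14060944 267.92132703  -8.87775528]
[0.02, 0.01, -11.89, 0.1, -0.1, 0.0, 255] n=1.9
[-15.34, 6.12, -11.88, 11.9, -2.5, -23.3, 255] n=2.6
[-15.89, 4.87, -5.53, 11.9, -2.5, -23.3, 255] n=1.0
```

Call:
move_arm(targets=[[0,0,-5,0,0,0,255],[0,0,-11,0,0,0,255],[-5,2,-13,5,-1,-10,255],[-10,4,-13,10,-2,-19,255],[-15.3,6.1,-12,11.9,-2.5,-23.3,255],[-15.3,6.1,-12,11.9,-2.5,-23.3,255],[-15.6,5.5,-8.5,11.9,-2.5,-23.3,255],[-15.9,4.9,-5.5,11.9,-2.5,-23.3,255],[-15.9,4.9,-5.5,11.9,-2.5,-23.3,255]])

```text
clock: 27.15
position: [631.4, 101.4, 40.7]
ee_rot: [0.692, 0.713, -0.08, -0.076]
contact_force: [1.2, 0.2, -1.8]
gripper_width: 51.1
```

```bash
python3 - <<'E'
from h import *
p=held(1);cv2.imwrite('pics/w16.png',p)
E
```

```text
tcp lane [-66.4  -0.5  11.3] F [ 0.3  0.5 -2.5] w 50.8
lid z 60.2 front x -111.6 y [-25.4  26.2] slope -0.002
```

View pics/w16.png

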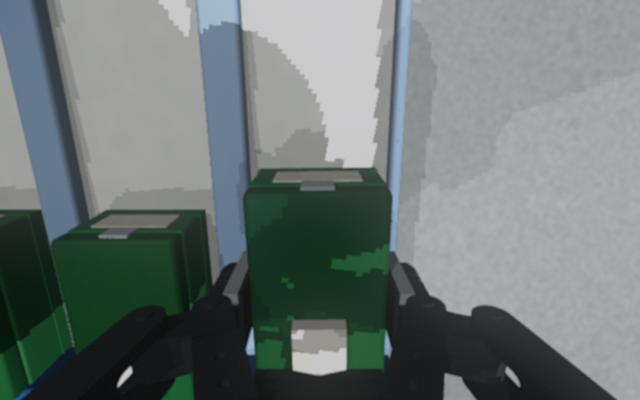

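Call:
move_arm(targets=[[0,0.4,0.8,0,0,0,255],[0,0.7,1.4,0,0,0,255],[0,1.0,1.7,0,0,0,255],[0,1.4,1.8,0,0,0,255],[0,1.8,1.8,0,0,0,255],[0,2.1,1.8,0,0,0,255],[0,2.4,1.8,0,0,0,255],[0,2.6,1.8,0,0,0,255],[0,2.8,1.8,0,0,0,255],[0,2.8,1.8,0,0,0,255]])

```text
clock: 28.45
position: [652.5, 101.2, 19.9]
ee_rot: [0.693, 0.712, -0.082, -0.078]
contact_force: [-11.2, 0.6, 3.1]
gripper_width: 51.5
```

```bash
python3 - <<'E'
from h import *
held(1,35)
E
```

```text
tcp lane [-43.1  -1.5  -7.2] F [-10.6  -0.2   1.9] w 50.9
lid z 44.3 front x -86.4 y [-26.2  25.4] slope -0.006
```

Call:
move_arm(targets=[[0,-0.2,0.1,0,0,0,70],[0,-0.2,0.1,0,0,0,60],[0,-0.2,0.1,0,0,0,60],[0,-0.2,-3,0,0,0,60],[0,-0.2,-8,0,0,0,60],[0,-3,-14,0,0,0,0],[0,-6,-20,0,0,0,0],[0,-6,-22,0,0,0,0],[0,-6,-22,0,0,0,0]])

```text
clock: 29.62
position: [647.3, 102.1, 251.8]
ee_rot: [0.693, 0.714, -0.073, -0.072]
contact_force: [-0.1, 0.1, 0.2]
gripper_width: 85.2
```

```bash
python3 - <<'E'
from h import *
p,d,K,C=cam('wrist'); cv2.imwrite('pics/w17.png',p)
traycheck(p,d,K,C)
for o in blob_case(p,d,K,C,'o'): print(o)
E
```

```text
lane 1 lid z 42.1 n 1.0 front x -83.2 rear -4.0 ymid@-45 -0.1 yaw -0.2 tilt x -0.001
lane 2 lid z 42.0 n 1.0 front x -84.1 rear -4.1 ymid@-45 1.8 yaw -0.1 tilt x -0.002
lane 3 lid z 41.9 n 1.0 front x -84.0 rear -4.2 ymid@-45 1.9 yaw -0.0 tilt x -0.002
{'c': array([431.9, 364.5]), 'size': array([55.6, 51.2], dtype=float32), 'yaw': -29.7, 'key': np.float64(6.469858821883835), 'z': np.float64(44.1), 'uv': array([539,   0,  67,  56], dtype=int32)}
{'c': array([573.4, 422.8]), 'size': array([82.5, 54.1], dtype=float32), 'yaw': 5.7, 'key': np.float64(19.275991563053008), 'z': np.float64(43.3), 'uv': array([580, 108,  60,  77], dtype=int32)}
```

View pics/w17.png

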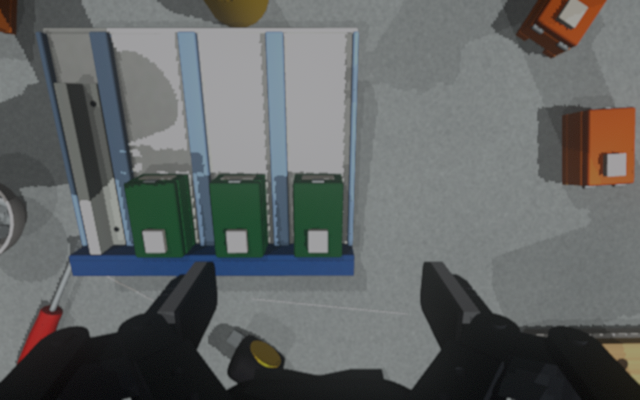

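```bash
python3 - <<'E'
from h import *
g=(573,421)
rows([((*g,80),RT(5.7),0),((*g,-12),RT(5.7),0)])
E
```

```text
[32.09, -2.71, 17.87, -12.1, -0.4, -4.0, 0] n=5.9
[32.09, -0.79, 26.87, -12.1, -0.4, -4.0, 0] n=1.5
```

Call:
move_arm(targets=[[6,-0.5,3,-2.5,0,-1,0],[12,-1,6,-5,-0.2,-2,0],[18,-1.5,9,-8,-0.3,-3,0],[24,-2,13,-12.1,-0.4,-4,0],[29,-2.5,16,-12.1,-0.4,-4,0],[32.1,-2.7,17.9,-12.1,-0.4,-4,0],[32.1,-2.7,17.9,-12.1,-0.4,-4,0],[32.1,-2,21,-12.1,-0.4,-4,0],[32.1,-1.5,24,-12.1,-0.4,-4,0],[32.1,-0.8,26.7,-12.1,-0.4,-4,0],[32.1,-0.8,26.7,-12.1,-0.4,-4,0],[32.1,-0.8,26.7,-12.1,-0.4,-4,255],[32.1,-0.8,26.7,-12.1,-0.4,-4,255],[32.1,-0.8,26.7,-12.1,-0.4,-4,255],[32.1,-0.8,26.7,-12.1,-0.4,-4,255],[32.1,-0.8,26.7,-12.1,-0.4,-4,255]])

```text
clock: 31.68
position: [573.0, 421.4, -9.6]
ee_rot: [0.671, 0.742, 0.001, -0.0]
contact_force: [-0.0, -0.0, 6.5]
gripper_width: 51.2
```

```bash
python3 - <<'E'
from h import *
T=tool(); print(T[:3,3])
rows([((*T[:2,3],110),RT(5.7),255),(lane(1,-46,-1.5,90),RTL,255),(lane(1,-46,-1.5,50),RTL,255)])
E
```

```text
[572.99525966 421.44244803  -9.64247638]
[0.01, 0.01, -11.96, 0.0, -0.1, 0.0, 255] n=1.9
[-32.76, 6.46, -12.56, 12.0, 0.3, 4.0, 255] n=5.3
[-32.71, 5.62, -8.65, 12.0, 0.3, 4.0, 255] n=0.6
```

Call:
move_arm(targets=[[0,0,-5,0,0,0,255],[0,0,-11,0,0,0,255],[-6,1,-15,3,0.1,1,255],[-12,2,-15,6,0.2,2,255],[-18,3.5,-15,9,0.3,3,255],[-24,5,-15,12,0.3,4,255],[-29,6,-13,12,0.3,4,255],[-32.7,6.4,-12.5,12,0.3,4,255],[-32.7,6.4,-12.5,12,0.3,4,255],[-32.7,5.7,-9.2,12,0.3,4,255],[-32.7,5.7,-9.2,12,0.3,4,255],[-32.7,5.7,-9.2,12,0.3,4,255]])

```text
clock: 33.17
position: [662.1, 101.7, 81.2]
ee_rot: [0.692, 0.714, -0.076, -0.072]
contact_force: [0.6, -0.8, -0.5]
gripper_width: 51.0
```

```bash
python3 - <<'E'
from h import *
p=held(1,80,140);cv2.imwrite('pics/w18.png',p)
E
```

```text
tcp lane [-46.3  -1.3  55.2] F [ 0.4 -0.  -0.6] w 51.3
lid z 106.7 front x -88.5 y [-25.9  25.7] slope 0.007
```

View pics/w18.png

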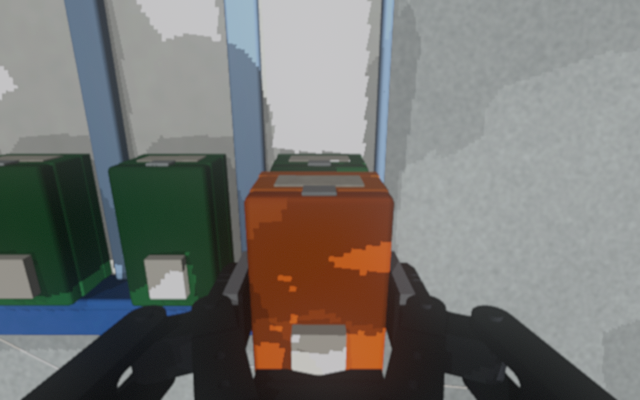

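Call:
move_arm(targets=[[0,0.05,0.8,0,0,0,255],[0,0.05,1.3,0,0,0,255],[0,0.05,1.7,0,0,0,255],[0,0.05,2,0,0,0,255],[0,0.05,2,0,0,0,255]])

```text
clock: 33.85
position: [657.6, 100.7, 60.3]
ee_rot: [0.693, 0.713, -0.077, -0.073]
contact_force: [-0.2, 0.9, -1.4]
gripper_width: 51.2
```

```bash
python3 - <<'E'
from h import *
p=held(1,70,140)
E
```

```text
tcp lane [-46.4  -2.2  33.7] F [-0.4  0.6 -2. ] w 51.0
lid z 85.4 front x -88.9 y [-26.8  24.8] slope 0.008
```

Call:
move_arm(targets=[[0.05,0.1,0.15,0,0,0,255],[0.05,0.3,0.15,0,0,0,255],[0.05,0.3,0.15,0,0,0,255]])

```text
clock: 34.28
position: [660.6, 101.3, 58.5]
ee_rot: [0.693, 0.713, -0.077, -0.072]
contact_force: [-0.3, 0.2, -1.3]
gripper_width: 51.1
```

```bash
python3 - <<'E'
from h import *
p=held(1,70,140)
E
```

```text
tcp lane [-43.4  -1.7  32.3] F [ 0.3 -0.1 -1.9] w 51.1
lid z 84.3 front x -85.0 y [-26.2  25.3] slope 0.005
```

Call:
move_arm(targets=[[0,-0.05,0.1,0,0,0,70],[0,-0.05,0.1,0,0,0,60],[0,-0.05,0.1,0,0,0,60],[0,-0.05,-3,0,0,0,60],[0,-0.1,-8,0,0,0,60],[0,-3,-14,0,0,0,0],[0,-6,-17,0,0,0,0],[0,-6,-17,0,0,0,0]])

```text
clock: 35.33
position: [638.3, 101.4, 243.2]
ee_rot: [0.693, 0.714, -0.072, -0.07]
contact_force: [0.3, 0.0, 0.0]
gripper_width: 85.4
```

```bash
python3 - <<'E'
from h import *
p,d,K,C=cam('wrist'); cv2.imwrite('pics/w19.png',p)
traycheck(p,d,K,C)
p,d,K,C=cam('top')
for o in blob_case(p,d,K,C,'o',minpx=80): print(o)
g=(419.7,370.3); 
rows([((*g,120),RT(-27.7),0)])
E
```

```text
lane 1 lid z 84.0 n 2.0 front x -84.8 rear -3.1 ymid@-45 -0.4 yaw -0.1 tilt x 0.001
lane 2 lid z 42.0 n 1.0 front x -83.9 rear -3.6 ymid@-45 1.4 yaw -0.1 tilt x -0.002
lane 3 lid z 41.9 n 1.0 front x -84.9 rear -3.5 ymid@-45 1.9 yaw -0.2 tilt x -0.001
{'c': array([ 434.5, -352.8]), 'size': array([213. ,  88.9], dtype=float32), 'yaw': -75.4, 'key': np.float64(67.23382791836964), 'z': np.float64(43.7), 'uv': array([404, 225,  64,  42], dtype=int32)}
{'c': array([420. , 369.9]), 'size': array([78.6, 49.8], dtype=float32), 'yaw': -29.2, 'key': np.float64(19.641935147666846), 'z': np.float64(43.6), 'uv': array([183, 245,  26,  29], dtype=int32)}
[27.56, -18.02, 15.85, -11.8, 3.2, 29.3, 0] n=5.8
```

View pics/w19.png

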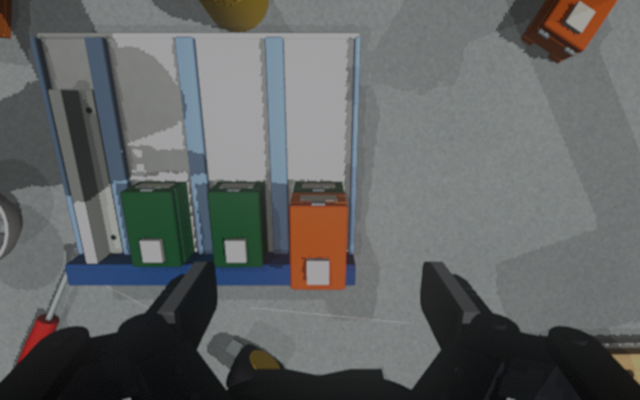

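Call:
move_arm(targets=[[5,-3,3,-3,0.8,7,0],[10,-6,6,-6,1.6,14,0],[15,-9,9,-9,2.4,22,0],[20,-13,12,-11.8,3.2,29.3,0],[25,-17,15,-11.8,3.2,29.3,0],[27.6,-18,15.8,-11.8,3.2,29.3,0],[27.6,-18,15.8,-11.8,3.2,29.3,0],[27.6,-18,15.8,-11.8,3.2,29.3,0]])

```text
clock: 36.42
position: [419.8, 370.0, 118.5]
ee_rot: [0.856, 0.517, -0.002, 0.001]
contact_force: [-0.5, -0.3, 0.5]
gripper_width: 85.7
```

```bash
python3 - <<'E'
from h import *
p,d,K,C=cam('wrist'); cv2.imwrite('pics/w20.png',p); print(tool()[:3,3])
for o in blob_case(p,d,K,C,'o'): print(o)
o=min(blob_case(p,d,K,C,'o'),key=lambda o:np.hypot(*(o['c']-[420,370])))
rows([((*o['c'],-12),RT(o['yaw']),0)])
E
```

```text
[420.30221998 369.69417416 118.9817427 ]
{'c': array([418.4, 373.3]), 'size': array([83. , 50.7], dtype=float32), 'yaw': -30.3, 'key': None, 'z': np.float64(42.4), 'uv': array([286, 136,  75, 117], dtype=int32)}
[0.27, -0.34, 13.1, 0.0, 0.2, 2.5, 0] n=2.1
```

View pics/w20.png

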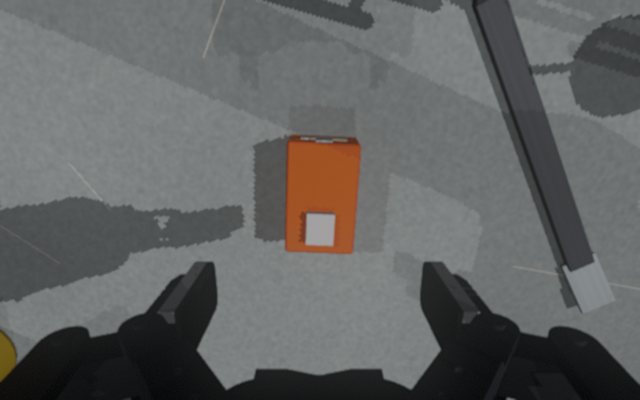

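Call:
move_arm(targets=[[0.2,-0.25,5,0,0,2,0],[0.2,-0.25,9,0,0,2,0],[0.2,-0.25,12,0,0,2,0],[0.2,-0.25,12.9,0,0,2,0],[0.2,-0.25,12.9,0,0,2,0],[0.2,-0.25,12.9,0,0,2,255],[0.2,-0.25,12.9,0,0,2,255],[0.2,-0.25,12.9,0,0,2,255],[0.2,-0.25,12.9,0,0,2,255],[0.2,-0.25,12.9,0,0,2,255]])

```text
clock: 37.72
position: [420.2, 373.4, -7.6]
ee_rot: [0.864, 0.503, -0.0, -0.001]
contact_force: [-0.9, 0.3, 6.6]
gripper_width: 51.2
```

```bash
python3 - <<'E'
from h import *
T=tool(); print(T[:3,3])
rows([((*T[:2,3],150),T[:3,:3],255),(lane(2,-46,0,110),RTL,255),(lane(2,-46,0,55),RTL,255)])
E
```

```text
[420.24374779 373.42984678  -7.57114914]
[0.02, -0.04, -15.76, 0.0, 0.0, 0.0, 255] n=2.5
[-18.28, 39.84, -14.4, 11.6, -3.4, -31.2, 255] n=7.0
[-18.89, 38.88, -9.02, 11.6, -3.4, -31.2, 255] n=0.9
```

Call:
move_arm(targets=[[0,0,-5,0,0,0,255],[0,0,-11,0,0,0,255],[-2,5,-16,3,-0.9,-8,255],[-5,11,-17,6,-1.7,-16,255],[-8,17,-17,9,-2.5,-24,255],[-11,23,-17,11.6,-3.4,-31.2,255],[-13.5,29,-17,11.6,-3.4,-31.2,255],[-16,35,-16,11.6,-3.4,-31.2,255],[-18.3,39.8,-14.5,11.6,-3.4,-31.2,255],[-18.3,39.8,-14.5,11.6,-3.4,-31.2,255],[-18.5,39.4,-12,11.6,-3.4,-31.2,255],[-18.9,38.9,-9.2,11.6,-3.4,-31.2,255],[-18.9,38.9,-9.2,11.6,-3.4,-31.2,255]])

```text
clock: 39.35
position: [662.2, 16.4, 79.0]
ee_rot: [0.692, 0.713, -0.079, -0.075]
contact_force: [-1.0, -0.6, -2.2]
gripper_width: 51.0
```

```bash
python3 - <<'E'
from h import *
p=held(2,80,140);cv2.imwrite('pics/w21.png',p)
T=tool(); print(R.from_matrix(T[:3,:3].T@RTL).as_rotvec(degrees=True))
E
```

```text
tcp lane [-47.1  -0.6  54.5] F [ 0.3 -0.4 -1.3] w 50.6
lid z 102.1 front x -90.8 y [-25.1  26.3] slope -0.0
[-0.26067802  0.12678742 -0.02858755]
```

View pics/w21.png

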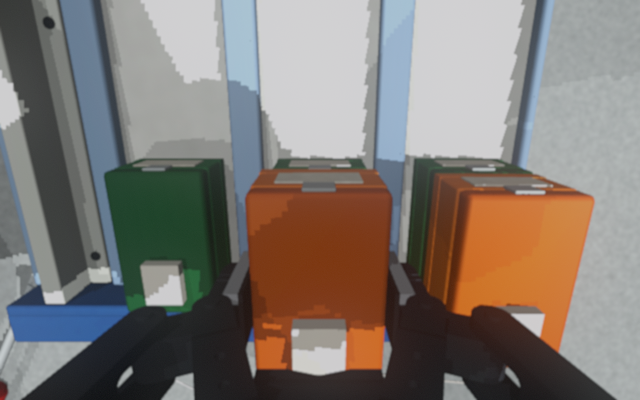

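Call:
move_arm(targets=[[0.05,0.25,0.3,0,0,0,255],[0.05,0.25,0.8,0,0,0,255],[0.05,0.25,1.3,0,0,0,255],[0.05,0.25,1.6,0,0,0,255],[0.05,0.25,1.6,0,0,0,255]])

```text
clock: 40.02
position: [663.6, 16.5, 65.3]
ee_rot: [0.693, 0.714, -0.077, -0.073]
contact_force: [-0.6, -0.3, -1.8]
gripper_width: 51.0
```

```bash
python3 - <<'E'
from h import *
p=held(2,70,140)
E
```

```text
tcp lane [-44.1  -0.5  39.3] F [-0.2  0.3 -2.2] w 50.9
lid z 88.8 front x -87.0 y [-25.2  26.5] slope 0.008
```

Call:
move_arm(targets=[[0.03,0,0.2,0,0,0,255],[0.03,0,0.4,0,0,0,255],[0.03,0.1,0.45,0,0,0,255],[0.03,0.1,0.45,0,0,0,255]])

```text
clock: 40.58
position: [664.0, 16.8, 61.0]
ee_rot: [0.693, 0.714, -0.076, -0.073]
contact_force: [0.5, -0.0, -1.9]
gripper_width: 51.2
```

```bash
python3 - <<'E'
from h import *
p=held(2,70,140)
E
```

```text
tcp lane [-43.1  -0.2  34.8] F [ 0.5 -0.6 -3.2] w 51.2
lid z 84.6 front x -85.7 y [-24.9  26.7] slope 0.008
```

Engaged. Release.

Call:
move_arm(targets=[[0,0,0.1,0,0,0,70],[0,0,0.1,0,0,0,60],[0,0,0.1,0,0,0,60],[0,0,-3,0,0,0,60],[0,-0.1,-8,0,0,0,60],[0,-3,-14,0,0,0,0],[0,-6,-17,0,0,0,0],[0,-6,-17,0,0,0,0]])

```text
clock: 41.62
position: [641.9, 16.4, 245.8]
ee_rot: [0.693, 0.714, -0.072, -0.07]
contact_force: [-0.4, 0.2, -0.3]
gripper_width: 85.5
```

```bash
python3 - <<'E'
from h import *
p,d,K,C=cam('wrist'); cv2.imwrite('pics/w22.png',p)
traycheck(p,d,K,C)
p,d,K,C=cam('top'); cv2.imwrite('pics/t22.png',p)
for o in blob_case(p,d,K,C,'o',minpx=80): print(o)
g=(416,-281); 
rows([((*g,120),RT(-4.6),0)])
E
```

```text
lane 1 lid z 84.1 n 2.0 front x -84.9 rear -3.2 ymid@-45 -1.2 yaw -0.5 tilt x 0.001
lane 2 lid z 84.0 n 2.0 front x -85.1 rear -3.1 ymid@-45 1.1 yaw -0.4 tilt x 0.001
lane 3 lid z 42.0 n 1.0 front x -83.0 rear -4.1 ymid@-45 1.3 yaw 0.0 tilt x -0.0
{'c': array([689.2,  63. ]), 'size': array([73. , 28.4], dtype=float32), 'yaw': -5.8, 'key': np.float64(14.348380103640254), 'z': np.float64(44.6), 'uv': array([274, 155,  46,  28], dtype=int32)}
{'c': array([ 435.6, -352.6]), 'size': array([210.4,  88.9], dtype=float32), 'yaw': -76.8, 'key': np.float64(68.44764712480047), 'z': np.float64(44.1), 'uv': array([406, 225,  62,  41], dtype=int32)}
[-29.06, -20.32, 16.68, -12.0, 0.7, 6.3, 0] n=6.3
```

View pics/w22.png

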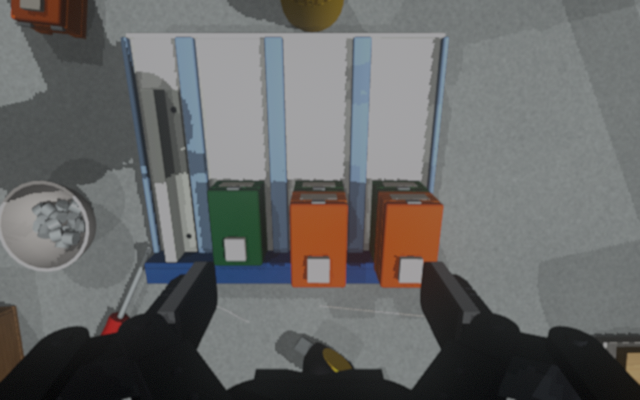

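View pics/t22.png

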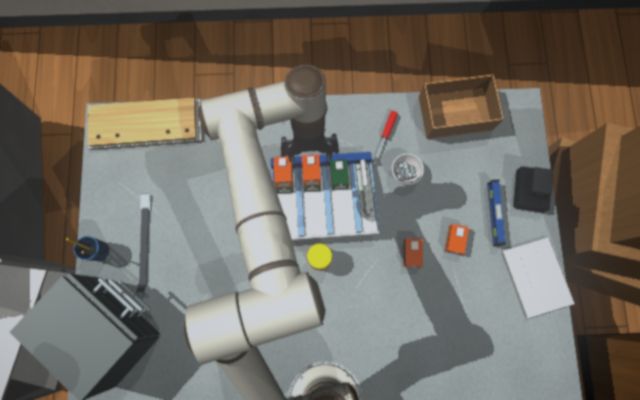

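Call:
move_arm(targets=[[-5,-3,3,-3,0,1.5,0],[-10,-6,6,-6,0.2,3,0],[-15,-10,8,-9,0.5,5,0],[-20,-14,11,-12,0.7,6.3,0],[-25,-17.5,14,-12,0.7,6.3,0],[-29,-20.3,16.7,-12,0.7,6.3,0],[-29,-20.3,16.7,-12,0.7,6.3,0],[-29,-20.3,16.7,-12,0.7,6.3,0]])

```text
clock: 42.72
position: [415.1, -281.2, 118.3]
ee_rot: [0.736, 0.677, -0.002, -0.002]
contact_force: [-0.5, -0.1, 0.1]
gripper_width: 85.5
```

```bash
python3 - <<'E'
from h import *
p,d,K,C=cam('wrist'); cv2.imwrite('pics/w23.png',p); print(tool()[:3,3])
for o in blob_case(p,d,K,C,'o'): print(o)
o=min(blob_case(p,d,K,C,'o'),key=lambda o:np.hypot(*(o['c']-[416,-281])))
rows([((*o['c'],-12),RT(o['yaw']),0)])
E
```

```text
[ 416.33619875 -280.80127243  119.05000411]
{'c': array([ 415.4, -281.7]), 'size': array([83.2, 50.8], dtype=float32), 'yaw': -4.7, 'key': None, 'z': np.float64(42.4), 'uv': array([280, 144,  73, 112], dtype=int32)}
{'c': array([ 450.9, -418.5]), 'size': array([85.2, 52.3], dtype=float32), 'yaw': -14.8, 'key': np.float64(9.554102959251324), 'z': np.float64(42.1), 'uv': array([108, 194,  88, 117], dtype=int32)}
[-0.08, -0.04, 13.11, -0.2, 0.1, 0.1, 0] n=2.1
```

View pics/w23.png

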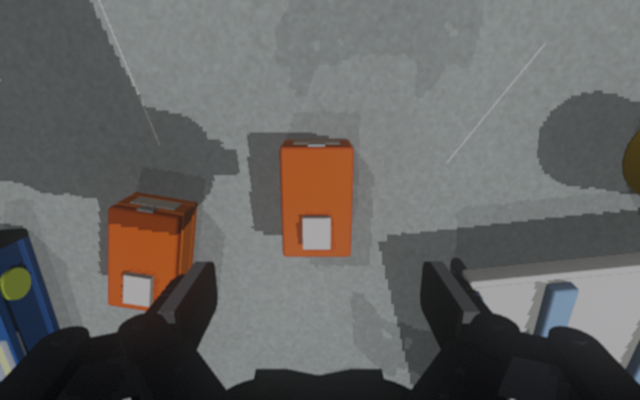

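Call:
move_arm(targets=[[-0.1,0,5,0,0,0,0],[-0.1,0,9,0,0,0,0],[-0.1,0,12,0,0,0,0],[-0.1,0,12.9,0,0,0,0],[-0.1,0,12.9,0,0,0,0],[-0.1,0,12.9,0,0,0,255],[-0.1,0,12.9,0,0,0,255],[-0.1,0,12.9,0,0,0,255],[-0.1,0,12.9,0,0,0,255],[-0.1,0,12.9,0,0,0,255]])

```text
clock: 44.02
position: [417.1, -282.2, -7.7]
ee_rot: [0.735, 0.678, -0.0, 0.001]
contact_force: [-0.3, 2.2, 6.8]
gripper_width: 51.3
```

```bash
python3 - <<'E'
from h import *
T=tool(); print(T[:3,3])
rows([((*T[:2,3],150),T[:3,:3],255),(lane(3,-46,-0.3,110),RTL,255),(lane(3,-46,-0.3,55),RTL,255)])
E
```

```text
[ 417.10065827 -282.18812972   -7.74982213]
[-0.03, 0.02, -15.77, 0.0, 0.0, 0.0, 255] n=2.5
[23.33, 24.45, -14.31, 12.0, -0.5, -6.3, 255] n=5.4
[23.21, 23.31, -8.93, 12.0, -0.5, -6.3, 255] n=0.9
```

Call:
move_arm(targets=[[0,0,-5,0,0,0,255],[0,0,-11,0,0,0,255],[4,4,-15,3,-0.1,-1.5,255],[8,8,-16,6,-0.3,-3,255],[12,12.5,-16,9,-0.4,-5,255],[16,17,-16,12,-0.5,-6.3,255],[20,21,-15,12,-0.5,-6.3,255],[23.3,24.4,-14.3,12,-0.5,-6.3,255],[23.3,24.4,-14.3,12,-0.5,-6.3,255],[23.2,23.8,-11,12,-0.5,-6.3,255],[23.2,23.3,-9,12,-0.5,-6.3,255],[23.2,23.3,-9,12,-0.5,-6.3,255]])

```text
clock: 45.52
position: [664.5, -69.8, 78.2]
ee_rot: [0.693, 0.713, -0.077, -0.076]
contact_force: [-0.3, -0.7, -1.2]
gripper_width: 50.5
```

```bash
python3 - <<'E'
from h import *
p=held(3,80,140);cv2.imwrite('pics/w24.png',p)
T=tool(); print(R.from_matrix(T[:3,:3].T@RTL).as_rotvec(degrees=True))
E
```

```text
tcp lane [-47.4  -0.9  53.2] F [ 0.5  0.2 -1.6] w 51.1
lid z 101.3 front x -91.7 y [-25.7  26. ] slope 0.001
[-0.20246546 -0.097896   -0.08570936]
```

View pics/w24.png

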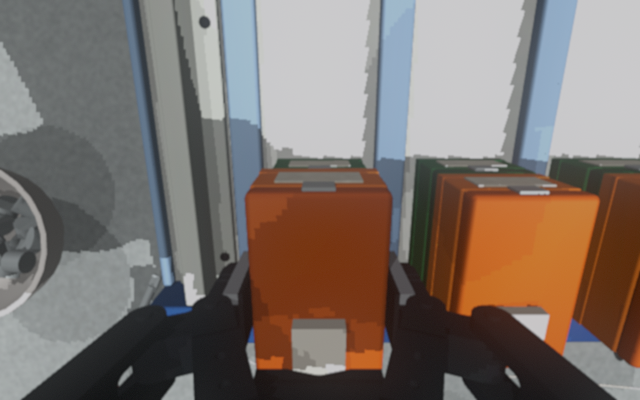

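Call:
move_arm(targets=[[0.08,0.4,0.3,0,0,0,255],[0.08,0.4,0.8,0,0,0,255],[0.08,0.4,1.3,0,0,0,255],[0.08,0.4,1.6,0,0,0,255],[0.08,0.4,1.8,0,0,0,255],[0.08,0.45,1.8,0,0,0,255]])

```text
clock: 46.32
position: [667.5, -68.3, 61.4]
ee_rot: [0.693, 0.714, -0.075, -0.074]
contact_force: [0.4, -0.9, -2.3]
gripper_width: 51.2
```

```bash
python3 - <<'E'
from h import *
p=held(3,70,140)
E
```

```text
tcp lane [-42.1   0.6  35.5] F [-0.  -0.3 -1.7] w 51.0
lid z 85.4 front x -85.5 y [-24.2  27.4] slope 0.006
```

Call:
move_arm(targets=[[-0.05,0,0.1,0,0,0,255],[-0.05,0,0.15,0,0,0,255],[-0.05,0,0.15,0,0,0,70],[-0.05,0,0.15,0,0,0,60],[-0.05,0,0.15,0,0,0,60],[-0.05,0,-3,0,0,0,60],[0,-0.1,-8,0,0,0,60],[0,-3,-14,0,0,0,0],[0,-6,-17,0,0,0,0],[0,-6,-17,0,0,0,0]])

```text
clock: 47.62
position: [645.4, -69.6, 246.2]
ee_rot: [0.693, 0.714, -0.072, -0.071]
contact_force: [-0.7, 0.6, -0.4]
gripper_width: 85.3
```

```bash
python3 - <<'E'
from h import *
p,d,K,C=cam('wrist'); cv2.imwrite('pics/w25.png',p)
traycheck(p,d,K,C)
for o in blob_case(p,d,K,C,'o'): print(o)
p,d,K,C=cam('top')
for o in blob_case(p,d,K,C,'o',minpx=80): print(o)
g=(451.5,-419); 
rows([((*g,120),RT(-14.5),0)])
E
```

```text
lane 1 lid z 84.1 n 2.0 front x -84.9 rear -2.7 ymid@-45 -1.3 yaw -0.4 tilt x 0.0
lane 2 lid z 84.1 n 2.0 front x -85.1 rear -4.1 ymid@-45 0.4 yaw 0.7 tilt x 0.001
lane 3 lid z 84.0 n 2.0 front x -84.5 rear -3.0 ymid@-45 1.5 yaw -0.2 tilt x 0.001
{'c': array([ 467.9, -403.4]), 'size': array([63.4, 17.3], dtype=float32), 'yaw': -14.2, 'key': None, 'z': np.float64(41.0), 'uv': array([ 0,  0, 39, 67], dtype=int32)}
{'c': array([670.9,  76.2]), 'size': array([64.2, 12.6], dtype=float32), 'yaw': -11.1, 'key': np.float64(-20.214274452772518), 'z': np.float64(44.8), 'uv': array([381, 192, 158,  94], dtype=int32)}
{'c': array([693.2, -26.2]), 'size': array([75.8, 32.5], dtype=float32), 'yaw': 3.1, 'key': np.float64(18.206380085819657), 'z': np.float64(44.7), 'uv': array([303, 153,  46,  28], dtype=int32)}
{'c': array([ 452.5, -419. ]), 'size': array([81.5, 52.7], dtype=float32), 'yaw': -14.7, 'key': np.float64(21.917556469048556), 'z': np.float64(43.7), 'uv': array([448, 225,  20,  29], dtype=int32)}
[-34.43, -17.36, 15.97, -12.0, 1.6, 16.2, 0] n=6.7
```

View pics/w25.png

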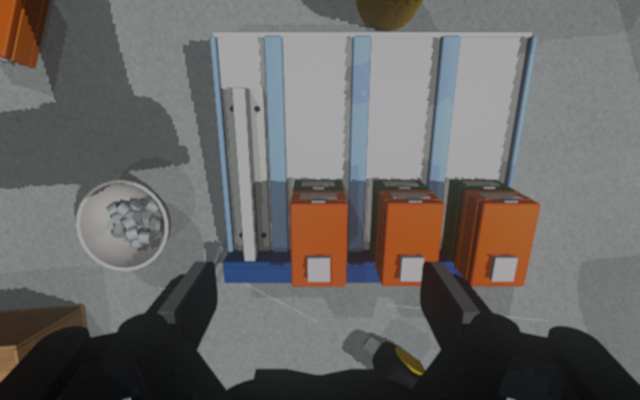

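Three stacks at two high, seated flat. Last orange next.

Call:
move_arm(targets=[[-6,-3,3,-3,0.4,4,0],[-12,-6,6,-6,0.8,8,0],[-18,-9,8,-9,1.2,12,0],[-24,-12,11,-12,1.6,16.2,0],[-29,-14.5,14,-12,1.6,16.2,0],[-34.4,-17.4,16,-12,1.6,16.2,0],[-34.4,-17.4,16,-12,1.6,16.2,0],[-34.4,-17.4,16,-12,1.6,16.2,0]])

```text
clock: 48.72
position: [448.1, -420.3, 116.2]
ee_rot: [0.792, 0.61, -0.002, -0.003]
contact_force: [0.1, -0.4, -0.3]
gripper_width: 85.6
```

```bash
python3 - <<'E'
from h import *
p,d,K,C=cam('wrist'); cv2.imwrite('pics/w26.png',p); print(tool()[:3,3])
o=min(blob_case(p,d,K,C,'o'),key=lambda o:np.hypot(*(o['c']-[451,-419]))); print(o)
rows([((*o['c'],-12),RT(o['yaw']),0)])
E
```

```text
[ 449.42958889 -419.48351497  117.20440577]
{'c': array([ 451.4, -419.3]), 'size': array([83.2, 50.9], dtype=float32), 'yaw': -15.0, 'key': None, 'z': np.float64(42.4), 'uv': array([284, 148,  73, 113], dtype=int32)}
[0.06, 0.26, 12.92, -0.3, -0.0, 0.3, 0] n=2.1
```

View pics/w26.png

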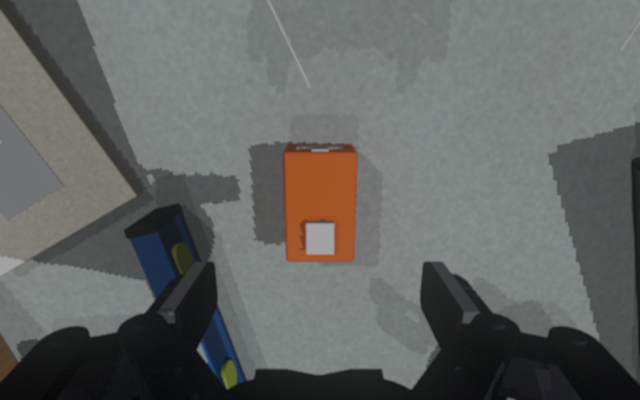

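```bash
python3 - <<'E'
from h import *
p,d,K,C=cam('wrist');T=tool()
P,u,v=depthpts(d,K,C);Q=(P-T[:3,3])@T[:3,:3]
k=(P[:,2]>20)&(P[:,2]<60)&(Q[:,0]<-40)&(u<300)
for y in range(-60,60,10):
    q=Q[k&(Q[:,1]>y)&(Q[:,1]<y+10)]
    if len(q)>5: print(y,q[:,0].max().round(1),len(q))
E
```

```text
0 -116.2 157
10 -115.1 701
20 -112.5 567
30 -109.3 603
40 -107.6 587
50 -106.0 487
```

Plenty of room (>50 mm).

Call:
move_arm(targets=[[0.05,0.2,5,0,0,0,0],[0.05,0.2,9,0,0,0,0],[0.05,0.2,12,0,0,0,0],[0.05,0.2,12.8,0,0,0,0],[0.05,0.2,12.8,0,0,0,0],[0.05,0.2,12.8,0,0,0,255],[0.05,0.2,12.8,0,0,0,255],[0.05,0.2,12.8,0,0,0,255],[0.05,0.2,12.8,0,0,0,255],[0.05,0.2,12.8,0,0,0,255]])

```text
clock: 50.08
position: [454.3, -419.7, -6.4]
ee_rot: [0.791, 0.612, 0.0, 0.001]
contact_force: [-0.2, 1.4, 6.5]
gripper_width: 51.1
```

```bash
python3 - <<'E'
from h import *
T=tool(); print(T[:3,3])
rows([((*T[:2,3],150),T[:3,:3],255),(lane(3,-46,0,140),RTL,255),(lane(3,-46,0,97),RTL,255)])
E
```

```text
[ 454.2526823  -419.71815959   -6.44421065]
[-0.02, 0.04, -15.64, 0.0, 0.0, 0.0, 255] n=2.5
[39.79, 13.62, -17.13, 12.0, -1.6, -16.3, 255] n=6.7
[39.55, 12.75, -12.92, 12.0, -1.6, -16.3, 255] n=0.7
```

Call:
move_arm(targets=[[0,0,-5,0,0,0,255],[0,0,-11,0,0,0,255],[5,2,-16,3,-0.4,-4,255],[11,4,-18,6,-0.8,-8,255],[17,6,-19,9,-1.2,-12,255],[23,8,-19,12,-1.6,-16.3,255],[29,10,-19,12,-1.6,-16.3,255],[35,12,-18,12,-1.6,-16.3,255],[39.8,13.6,-17.2,12,-1.6,-16.3,255],[39.8,13.6,-17.2,12,-1.6,-16.3,255],[39.6,12.9,-14,12,-1.6,-16.3,255],[39.6,12.8,-13,12,-1.6,-16.3,255],[39.6,12.8,-13,12,-1.6,-16.3,255]])

```text
clock: 51.7
position: [675.9, -68.8, 120.9]
ee_rot: [0.692, 0.714, -0.076, -0.075]
contact_force: [-0.4, -0.4, -1.2]
gripper_width: 51.0
```

```bash
python3 - <<'E'
from h import *
p=held(3,120,180);cv2.imwrite('pics/w27.png',p)
T=tool(); print(R.from_matrix(T[:3,:3].T@RTL).as_rotvec(degrees=True))
E
```

```text
tcp lane [-45.8  -0.2  96.6] F [-0.3  0.9 -1.6] w 50.9
lid z 144.2 front x -89.9 y [-24.9  26.6] slope 0.002
[-0.09025298 -0.07887754  0.00347918]
```

View pics/w27.png

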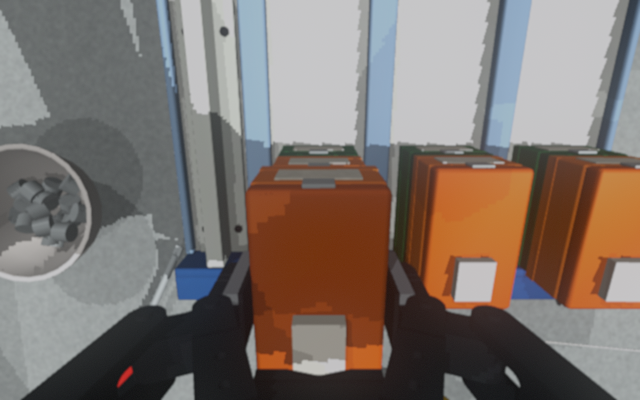

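Call:
move_arm(targets=[[0.03,0.25,0.3,0,0,0,255],[0.03,0.25,0.8,0,0,0,255],[0.03,0.25,1.3,0,0,0,255],[0.03,0.25,1.6,0,0,0,255],[0.03,0.25,1.8,0,0,0,255],[0.03,0.3,1.8,0,0,0,255]])

```text
clock: 52.5
position: [675.7, -67.5, 103.2]
ee_rot: [0.692, 0.714, -0.075, -0.074]
contact_force: [0.2, 0.1, -1.2]
gripper_width: 51.6
```

```bash
python3 - <<'E'
from h import *
p=held(3,110,180)
E
```

```text
tcp lane [-42.7   1.1  78.1] F [ 0.1 -0.3 -1.8] w 50.8
lid z 126.8 front x -86.8 y [-23.8  27.8] slope 0.006
```

Call:
move_arm(targets=[[-0.05,0.05,0.1,0,0,0,255],[-0.05,0.05,0.2,0,0,0,255],[-0.05,0.05,0.2,0,0,0,70],[-0.05,0.05,0.2,0,0,0,60],[-0.05,0.05,0.2,0,0,0,60],[-0.05,0,-3,0,0,0,60],[0,-0.1,-8,0,0,0,60],[0,-4,-13,0,0,0,0],[3,-9,-16,0,0,0,0],[3,-9,-16,0,0,0,0]])

```text
clock: 53.8
position: [620.2, -38.7, 284.5]
ee_rot: [0.692, 0.715, -0.072, -0.071]
contact_force: [-0.3, 0.8, 0.6]
gripper_width: 85.4
```

```bash
python3 - <<'E'
from h import *
p,d,K,C=cam('wrist'); cv2.imwrite('pics/w28.png',p)
traycheck(p,d,K,C)
P,u,v=depthpts(d,K,C); L=lp(P,4)
k=(np.abs(L[:,1])<10)&(L[:,2]>27)&(L[:,2]<38)&(L[:,0]>-200)&(L[:,0]<10); t=L[k]
print('runner',np.percentile(t[:,0],[.3,99.7]),np.polyfit(t[:,0],t[:,1],1),np.polyfit(t[:,0],t[:,2],1))
s,ds=arm.get_image('side');cv2.imwrite('pics/s28.png',cv2.resize(s[120:280,240:440],None,fx=4,fy=3.7,interpolation=cv2.INTER_CUBIC))
E
```

```text
lane 1 lid z 84.1 n 2.0 front x -85.1 rear -20.6 ymid@-45 -1.0 yaw 0.5 tilt x 0.003
lane 2 lid z 84.1 n 2.0 front x -85.1 rear -3.5 ymid@-45 0.5 yaw 0.1 tilt x 0.001
lane 3 lid z 126.0 n 3.0 front x -85.7 rear -4.0 ymid@-45 2.1 yaw 0.1 tilt x 0.002
runner [-182.04389645    9.51774246] [-0.00278476  1.01400354] [4.44077612e-03 3.22869593e+01]
```

View pics/w28.png

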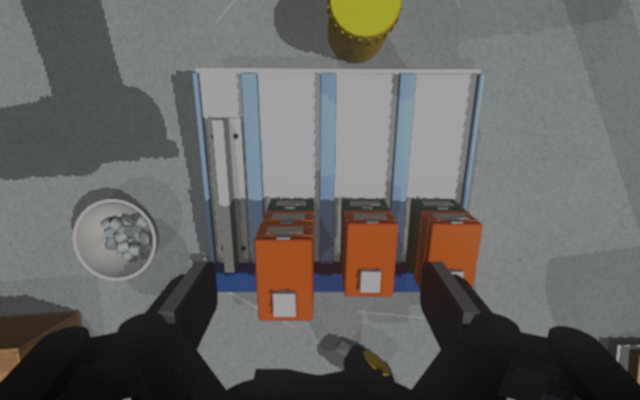

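View pics/s28.png

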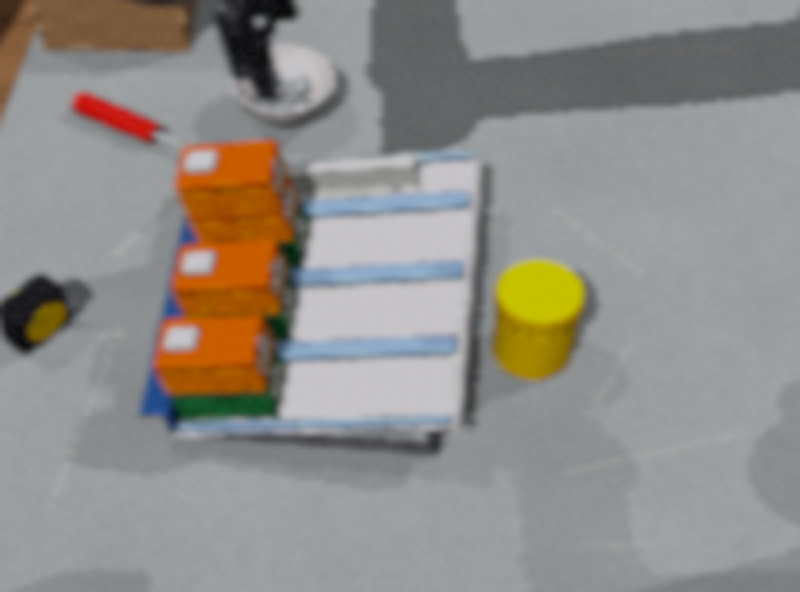

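```bash
python3 - <<'E'
from h import *
rows([(lane(4,-215,1,150),RTL,255),(lane(4,-215,1,60),RTL,255),(lane(4,-215,1,-3),RTL,255),(lane(4,-192,1,-3),RTL,255)])
E
```

```text
[-10.47, -8.21, 8.91, 0.0, -0.1, 0.1, 255] n=2.6
[-10.49, -8.21, 17.91, 0.0, -0.1, 0.1, 255] n=1.4
[-10.51, -8.21, 24.21, 0.0, -0.1, 0.1, 255] n=1.0
[-10.51, -5.91, 24.21, 0.0, -0.1, 0.1, 255] n=0.4
```

Call:
move_arm(targets=[[-5,-6,2,0,0,0,255],[-10.5,-8.2,6,0,0,0,255],[-10.5,-8.2,9,0,0,0,255],[-10.5,-8.2,14,0,0,0,255],[-10.5,-8.2,19,0,0,0,255],[-10.5,-8.2,23,0,0,0,255],[-10.5,-8.2,24.2,0,0,0,255],[-10.5,-8.2,24.2,0,0,0,255]])

```text
clock: 54.9
position: [492.8, -148.6, 58.2]
ee_rot: [0.692, 0.714, -0.076, -0.075]
contact_force: [0.6, 0.2, 0.8]
gripper_width: -0.1
```

```bash
python3 - <<'E'
from h import *
p,d,K,C=cam('wrist'); cv2.imwrite('pics/w29.png',p);T=tool();print(lp(T[:3,3],4))
E
```

```text
[-213.97909484    0.22761386   -3.17868794]
```

View pics/w29.png

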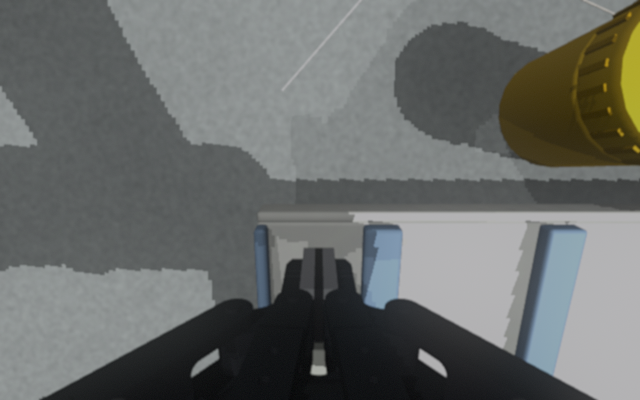

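Fingers are in the lane in front of the runner. Push down-slope gently.

Call:
move_arm(targets=[[0,0.7,0,0,0,0,255],[0,1.4,0,0,0,0,255],[0,1.8,0,0,0,0,255],[0,2.1,0,0,0,0,255],[0,2.4,0,0,0,0,255],[0,2.4,0,0,0,0,255]])

```text
clock: 55.7
position: [514.8, -147.6, 54.1]
ee_rot: [0.692, 0.714, -0.076, -0.075]
contact_force: [-3.8, -0.4, 4.5]
gripper_width: 0.1
```

```bash
python3 - <<'E'
from h import *
T=tool();print(lp(T[:3,3],4),arm.read_state()['contact_force'])
E
```

```text
[-192.42521675    0.60359763   -3.96301494] [-3.83476618 -0.3538999   4.4582728 ]
```

Call:
move_arm(targets=[[0,0.3,0,0,0,0,255],[0,0.5,0,0,0,0,255],[0,0.5,0,0,0,0,255]])

```text
clock: 56.08
position: [514.5, -147.6, 54.1]
ee_rot: [0.692, 0.713, -0.08, -0.079]
contact_force: [-13.2, 1.1, 13.5]
gripper_width: 0.0
```

```bash
python3 - <<'E'
from h import *
T=tool();print(lp(T[:3,3],4),arm.read_state()['contact_force'])
E
```

```text
[-192.6504918     0.53444824   -4.04966359] [-13.18201666   1.13107957  13.45085845]
```

Call:
move_arm(targets=[[0,-0.5,0,0,0,0,255],[0,-1.5,0,0,0,0,255],[0,-2,-6,0,0,0,200],[0,-2,-12,0,0,0,100],[5,0,-18,0,0,0,0],[8,5,-24,0,0,0,0],[8,8,-27,0,0,0,0],[8,8,-27,0,0,0,0]])

```text
clock: 57.08
position: [656.9, -62.2, 301.9]
ee_rot: [0.692, 0.715, -0.073, -0.072]
contact_force: [-0.8, -0.4, 0.3]
gripper_width: 85.7
```

```bash
python3 - <<'E'
from h import *
p,d,K,C=cam('wrist'); cv2.imwrite('pics/w30.png',p)
traycheck(p,d,K,C)
P,u,v=depthpts(d,K,C); L=lp(P,4)
k=(np.abs(L[:,1])<10)&(L[:,2]>27)&(L[:,2]<38)&(L[:,0]>-200)&(L[:,0]<10); t=L[k]
print('runner',np.percentile(t[:,0],[.3,99.7]),np.polyfit(t[:,0],t[:,1],1),np.polyfit(t[:,0],t[:,2],1))
# green fronts: points at lid z 30..41 on front face
for i in (1,2,3):
    L=lp(P,i); k=(np.abs(L[:,1])<22)&(L[:,2]>15)&(L[:,2]<36)&(L[:,0]>-110)&(L[:,0]<-60); print(i,'green front face x',np.median(L[k][:,0]) if k.sum()>10 else None,k.sum())
    for z in (60,105):
        k=(np.abs(L[:,1])<22)&(abs(L[:,2]-z)<10)&(L[:,0]>-110)&(L[:,0]<-60)
        if k.sum()>10: print('   face z',z,np.median(L[k][:,0]).round(1),k.sum())
p,d,K,C=cam('top');cv2.imwrite('pics/t30.png',p)
for t in ['jar','bowl','level','screwdriver','pry_bar']:
    r=arm.tip_of(t,'top')[:1]; print(t,[(np.round(x['uv']),round(x['score'],2),onplane(x['uv'],K,C,p0=(0,0,16))[0].round()) for x in r])
E
```

```text
lane 1 lid z 84.1 n 2.0 front x -84.8 rear -3.9 ymid@-45 -1.4 yaw -0.4 tilt x 0.0
lane 2 lid z 84.0 n 2.0 front x -85.4 rear -3.9 ymid@-45 0.3 yaw 0.0 tilt x 0.0
lane 3 lid z 126.0 n 3.0 front x -85.8 rear -3.9 ymid@-45 1.9 yaw 0.1 tilt x 0.001
runner [-181.6391041     9.03734914] [-0.00271195  0.82253484] [4.18879425e-03 3.23227645e+01]
1 green front face x -86.81674262604848 149
   face z 60 -85.7 151
2 green front face x -86.78220741887405 165
   face z 60 -85.9 182
3 green front face x -86.70038458268877 160
   face z 60 -85.4 148
   face z 105 -86.3 267
jar [(array([309., 170.]), 0.65, array([689.,  24.,  16.]))]
bowl [(array([406., 174.]), 0.92, array([ 665., -281.,   16.]))]
level [(array([495., 210.]), 0.74, array([ 540., -552.,   16.]))]
screwdriver [(array([383., 137.]), 0.71, array([ 793., -216.,   16.]))]
pry_bar [(array([311., 172.]), 0.72, array([683.,  18.,  16.]))]
```

View pics/w30.png

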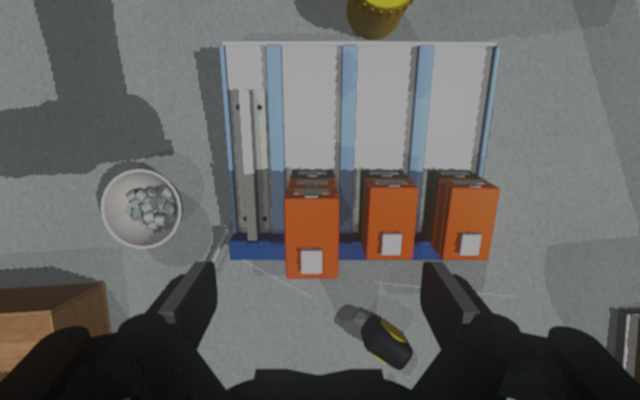

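```bash
python3 -c "
from bench import arm
print(arm.job_done())"
```

```text
the job is handed in; nothing more can be done
None
```

The desk is cleared into the tray and the job was handed in at about 57 s of the 210 s allowed; no verdict was reported.

- **Runner:** it lies flat in the narrow lane. A last push met rising force (13 N) with no movement, so it rests against the back stop.
- **Green cases:** there is one in each wide lane, label up-slope. Each was pushed down until the stop resisted (11–14 N). Lid heights measured 42 mm and yaw was under 0.5°.
- **Orange cases:** all four are stacked and keyed, one each on lanes 1 and 2 and two on lane 3. Lids measured 84, 84 and 126 mm, exact multiples of 42, so the notches are locked. Tilt is about 0, and fronts line up within roughly 1.5 mm.
- **Knocked case:** one orange was knocked aside during the run; I found it again and stacked it.
- **Bystanders:** the bowl, level and screwdriver read within about 4 mm of their start positions.

What failed or disagreed:

- **First runner grasp:** it closed above the rib, because the fingertips sit about 20–27 mm behind the reported tool point. I corrected the height for every later grasp.
- **Back stop position:** the camera reading of the stop differed from the contact position by 2–3 mm, so I relied on contact.
- **Jar and pry bar:** the last top-camera detections of these were false, landing on the stacks. The jar is visible in the final wrist picture, apparently where it was. I have no final position for the pry bar, but it lay clear of every move.

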